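Unstack a power-supply kit onto its kitting boards

ROBOT

A 7-joint arm with a two-finger parallel gripper is mounted at the origin on the work surface. World frame = base frame: x ahead of the robot, y to its left, z up, the work surface at z = 0. Lengths are in mm, angles in rad, forces in N, time in s.
With the tool pointing down it reaches from about 350 to 900 mm from the base axis. Payload 7.2 kg.
Tool frame: the origin (TCP) lies on the centre line of the jaws, within the pads' length; the fingertips stand 19 mm ahead of it and the grasp point (between the pads) is the TCP; z points along the fingers, x is the direction in which the jaws open and shut, and the axes are right-handed (so a half turn about z gives the same grasp; the last joint's range is limited). The gripper opens to 88 mm and grips with 3 to 60 N. Pads are 20 mm wide; open, the fingers measure 115 mm over their backs; the gripper's body (75 mm by 178 mm) begins 61 mm behind the grasp point.
Start: joints at [-1.354, 0.411, -0.013, 1.596, 0.006, 1.134, -0.082], TCP at [175.613, 599.824, 241.653] pointing down, gripper open.
Joint ranges: [-2.95, 2.95], [-0.29, 1.99], [-1.47, 1.44], [0.14, 2.54], [-1.03, 4.17], [0.13, 1.85], [-2.86, 2.86]. Speed limits (rad/s): [2.39, 2.39, 3.01, 3.01, 3.14, 3.14, 3.14].

INTERFACE

Orientations are given as a unit quaternion [w, x, y, z].
In Python, from bench import telemetry, viewer, robot gives the robot as it stands.
- The arm moves only by the tool carry_out, never from a script. Its argument "commands" is a list of rows, each an object with "jaw": the closure, from 0 (fully open) to 1 (shut); "translation": the shift along the tool's x, y, z in cm, a list of three; "turn": the turn, a rotation vector about the tool's x, y, z in rad, a list of three. In form: [{"jaw": jaw, "translation": [tx, ty, tz], "turn": [ax, ay, az]}, ...]. A call has 1 to 12 rows; each row shifts and turns the pose as measured when the row begins, along the tool's axes as they then stand; what a row does not reach is not made up. A row lasts 1/12 s, in which the tool goes at most 41.7 mm and 7.16 degrees, less where a joint would pass 70% of its speed; a pose out of reach is approached as far as the arm can. A call with a gripper value outside its range is refused whole. The fingers move at their own pace and stop on an object; "squeeze" is the grip in N (left out, the last holds). Time passes only in rows, so rows that do not move let the fingers close. It gives the time, the measured TCP pose, the force and the opening at its end, in the units of the state.
- telemetry.state(): the state, without advancing time (a new reading comes with each control period).
- viewer.get_image(name): name is "side" or "top"; returns the picture (400x640x3 uint8, red, green, blue); there is no depth.
- viewer.calibration(name): a dict with "fx", "fy", "cx", "cy" (pixels), "D" ([k1, k2, p1, p2, k3] as OpenCV has them; the pictures are not rectified), "rvec" (rotation vector, rad) and "tvec" (3), from world to camera coordinates, as OpenCV has them. Camera axes: x right, y down, z forward; pixel columns grow to the right and rows downward; lengths in mm; the calibration is good to about 2 mm. A picture is of the moment at which its call begins. calibration takes no time and is no camera call.
- robot.sign_off(): hands the job in, once; it reports no verdict.
The state is a dict: "time": time; "joint_positions": joint angles; "qvel": joint speeds; "tau": joint torques, N m; "ee_pos": TCP position; "ee_rot": TCP orientation; "ft_force": force on the tool from outside, world axes, zero at the start; "ft_torque": the same for the moment, N m; "grip_width": finger opening in mm.
Only numpy, scipy, OpenCV 4.12 (cv2) and the standard library are available. Lean on these libraries where they do the work, as an engineer would, in place of code of your own. Each camera call takes 0.05 s, during which the arm holds its last target. There are 200 camera calls.

TASK

The four parts for a power supply are standing in one stack; take it apart from the top and set each part, the same way up as it is now, centred on the plywood board whose black rubber pad has its outline (long box on the long wide pad, slim bar on the slim pad, square heat sink on the square pad, round transformer on the round pad) and turned in line with that pad. Set the parts down rather than dropping them, do not tip any over, and leave the jar and the parts bin alone.

Things in the scene. Friction and masses are not known exactly. Their poses are not given: they have to be found in the camera images.
- enclosure: Closed die-cast aluminium box, plain silver, 190 x 64 x 38 mm (x, y, z), about 0.4 kg; the bottom of the stack, lying on the bench. Origin: centre of its underside; x along its length, z up. Half a turn makes no difference.
- heatsink: Square black pin-fin heat sink, 60 x 60 x 36 mm, about 0.22 kg; grip it on its side faces. It stands on one end of the enclosure, its centre about 55 mm from the enclosure's middle; which end varies. Its sides are within 0.1 rad of the enclosure's. Origin: centre of its underside; x and y square to its sides, z up. A quarter turn makes no difference.
- transformer: Round steel-cased transformer, a cylinder 56 mm across and 36 mm high, about 0.3 kg, standing upright on the other end of the enclosure, about 55 mm from its middle; about 52 mm are free between it and the heat sink. Origin: centre of its underside; z up. Its yaw is of no account.
- converter: Slim grey steel-cased converter, a bar 140 x 32 x 34 mm (x, y, z), about 0.18 kg; the top of the stack, lying across heat sink and transformer along the enclosure's length, its underside 74 mm above the bench; below its middle is the gap between the two. Origin: centre of its underside; x along its length, z up. Half a turn makes no difference.
- board_long: Fixed plywood board, 226 x 100 mm, 8 mm thick, with a black rubber pad, 206 x 80 mm, in its middle, the pad's top 10 mm above the board's underside and 2 mm above the plywood. Lies flat on the bench. The place for the enclosure. Origin: centre of the underside; z up; x along its length.
- board_slim: Fixed plywood board, 176 x 70 mm, 8 mm thick, with a black rubber pad, 156 x 48 mm, in its middle, the pad's top 10 mm above the board's underside and 2 mm above the plywood. Lies flat on the bench. The place for the converter. Origin: centre of the underside; z up; x along its length.
- board_square: Fixed plywood board, 100 x 100 mm, 8 mm thick, with a black rubber pad, 76 x 76 mm square, in its middle, the pad's top 10 mm above the board's underside and 2 mm above the plywood. Lies flat on the bench. The place for the heat sink. Origin: centre of the underside; z up; x and y square to the pad's sides.
- board_round: Fixed plywood board, 100 x 100 mm, 8 mm thick, with a black rubber pad, round, 72 mm across, in its middle, the pad's top 10 mm above the board's underside and 2 mm above the plywood. Lies flat on the bench. The place for the transformer. Origin: centre of the underside; z up.
- jar: Bystander: amber glass jar with a steel cap, 64 mm across, 85 mm high, standing beyond the work. Origin: centre of its underside. Leave it alone.
- partsbin: Bystander: open blue plastic parts bin, 100 x 140 x 60 mm, beyond the work. Origin: centre of its underside. Leave it alone.
Things that resemble listed ones, but are neither listed nor needed, are in the scene too. Several things have the shape of the converter; the one meant has the colours described above.

How it is judged:
By the outcome, as a careful person would: the job done as asked, in the order asked, and still so for the second after the job is handed in, with the robot touching nothing.
It also fails if it takes over 134 s, if anything falls off the work surface, if the arm or the gripper's body presses on something with over 40 N, if the wrist force passes 120 N, or if a joint passes its speed limit or range.

## Working session

There is one attempt and no reset: what is moved stays moved. The work goes in short steps, Python scripts to look and compute and a tool call to move; the robot and the scene stay as the last step left them, time stands still between calls to the robot, and variables do not carry over. Pictures are saved under pics/ and viewed, about 12 in all and at most 16, crops included, and the job is handed in when it is done.

Besides the shell and the picture viewer there is one more tool, called after "Call:" as name(argument=value, ...), one argument or row to a line, values as JSON. carry_out: Moves the arm, as the interface text tells. Its arguments: {"type":"object","properties":{"commands":{"type":"array","items":{"type":"object","properties":{"jaw":{"type":"number"},"translation":{"type":"array","items":{"type":"number"}},"turn":{"type":"array","items":{"type":"number"}}}}},"squeeze":{"type":"number"}},"required":["commands"]}

```bash
mkdir -p pics
python3 - <<'E'
from bench import telemetry, viewer, robot
import cv2, json
print(telemetry.state())
for n in("top","side"):
    im=viewer.get_image(n); cv2.imwrite(f"pics/{n}0.png",im[...,::-1]); print(n,viewer.calibration(n))
E
```

```text
{'time': 0.0, 'joint_positions': array([-1.35420385,  0.41187808, -0.012697  ,  1.59701251,  0.00557399,
        1.13427367, -0.08217295]), 'qvel': array([ 0.00066817, -0.00155851,  0.00087542,  0.00022636, -0.00118589,
        0.00045801,  0.00191694]), 'tau': array([-2.05723865e-05, -5.87962246e+01,  6.41661622e-01, -2.91067207e+01,
       -5.39012044e-02,  1.86784723e-02,  1.52492848e-04]), 'ee_pos': array([175.50938237, 599.37920178, 240.83561454]), 'ee_rot': array([ 4.96215319e-04,  8.00291158e-01,  5.99611101e-01, -5.86429215e-04]), 'ft_force': array([-0.91856309,  0.74863961, -0.71158585]), 'ft_torque': array([ 0.040315  , -0.01328124,  0.01175907]), 'grip_width': 87.63585151686578}
top {'fx': 455.1816626738239, 'fy': 455.1816626738239, 'cx': 321.75114489544393, 'cy': 200.62208216551605, 'D': array([-0.05054548,  0.        ,  0.        ,  0.        ,  0.        ]), 'rvec': array([ 2.167876  , -2.10114233,  0.23806262]), 'tvec': array([ -38.90212215,  586.44455731, 1225.55862864])}
side {'fx': 505.3752982510878, 'fy': 505.3752982510878, 'cx': 315.27323386328834, 'cy': 200.46588919898122, 'D': array([-0.00063762,  0.        ,  0.        ,  0.        ,  0.        ]), 'rvec': array([ 0.11264276, -2.84624664,  1.25612718]), 'tvec': array([ 568.76615491,  100.05577458, 1341.96613444])}
```

View pics/top0.png

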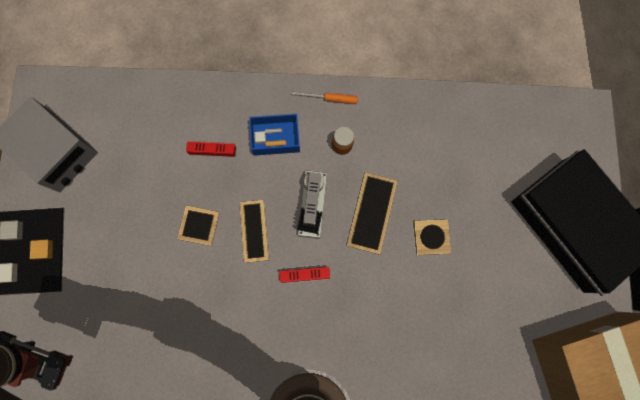

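View pics/side0.png

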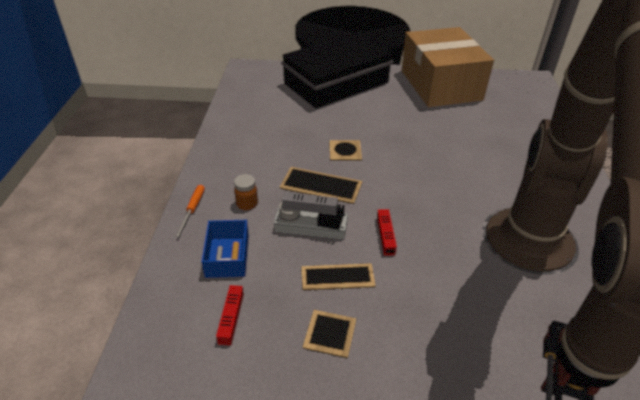

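Top view: stack at (312,204), boards square (198,225), slim (254,231), long (373,213), round (432,237). The red bars are decoys. Next I measure on metric rectified planes.

```bash
cat > h.py <<'E'
from bench import telemetry, viewer, robot
import cv2, numpy as np
from scipy.spatial.transform import Rotation as R
def proj(n,P):
    c=viewer.calibration(n); K=np.array([[c['fx'],0,c['cx']],[0,c['fy'],c['cy']],[0,0,1]])
    return cv2.projectPoints(np.float64(P).reshape(-1,1,3),c['rvec'],c['tvec'],K,c['D'])[0].reshape(-1,2)
def ray(n,px,z):
    c=viewer.calibration(n); K=np.array([[c['fx'],0,c['cx']],[0,c['fy'],c['cy']],[0,0,1]])
    u=cv2.undistortPoints(np.float64(px).reshape(-1,1,2),K,c['D']).reshape(-1,2)
    Rm=cv2.Rodrigues(c['rvec'])[0]; o=-Rm.T@c['tvec']; d=np.c_[u,np.ones(len(u))]@Rm
    return o+d*((z-o[2])/d[:,2])[:,None]
def warp(n,im,x0,x1,y0,y1,z,s=2):
    # metric image: rows go x1->x0, cols y1->y0 (same sense as top cam), s px per mm
    X,Y=np.meshgrid(np.arange(x1,x0,-1/s),np.arange(y1,y0,-1/s),indexing='ij')
    p=proj(n,np.stack([X,Y,np.full_like(X,z)],-1)).reshape(*X.shape,2).astype(np.float32)
    return cv2.remap(im,p[...,0],p[...,1],cv2.INTER_CUBIC)
def rect(mask,x1,y1,s=2,amin=500):
    out=[]
    for c in cv2.findContours(mask,cv2.RETR_EXTERNAL,cv2.CHAIN_APPROX_NONE)[0]:
        a=cv2.contourArea(c)/s/s
        if a<amin: continue
        m=cv2.moments(c); u,v=m['m10']/m['m00'],m['m01']/m['m00']
        b=cv2.boxPoints(cv2.minAreaRect(c)); e=max((b[1]-b[0],b[2]-b[1]),key=np.linalg.norm)
        yaw=np.arctan2(-e[0],-e[1])   # world: dx=-dv, dy=-du
        out.append([x1-v/s,y1-u/s,(yaw+np.pi/2)%np.pi-np.pi/2,a,*sorted(np.array(cv2.minAreaRect(c)[1])/s)])
    return np.round(out,3)
def tcp():
    s=telemetry.state(); r=R.from_quat(np.roll(s['ee_rot'],-1)).as_matrix()
    return s,s['ee_pos'],r
E
python3 - <<'E'
from h import *
np.set_printoptions(suppress=True)
for n in("top","side"):
    im=cv2.imread(f"pics/{n}0.png")
    for nm,uv in dict(sq=(198,225),slim=(254,231),long=(373,213),rnd=(432,237)).items():
        x,y,_=ray("top",[uv],10)[0]
        w=warp(n,im,x-150,x+150,y-130,y+130,10)
        g=cv2.cvtColor(w,cv2.COLOR_BGR2HSV)[...,2]
        # pad: dark
        m=(g<75).astype(np.uint8)
        r=rect(m,x+150,y+130); 
        r=r[np.hypot(r[:,0]-x,r[:,1]-y)<30] if len(r) else r
        print(n,nm,(round(x),round(y)),r.tolist())
x,y,_=ray("top",[(312,204)],74)[0]
print(x,y, ray("top",[(343,140),(274,135)],40))
a=warp("top",cv2.imread("pics/top0.png"),x-130,x+130,y-90,y+90,108)
b=warp("side",cv2.imread("pics/side0.png"),x-130,x+130,y-90,y+90,108)
o=cv2.resize(np.hstack([a,b]),None,fx=1.1,fy=1.1);print(o.shape)
cv2.imwrite("pics/stack.png",o)
E
```

```text
top sq (513, 332) [[512.888, 333.327, -0.158, 5314.75, 74.236, 74.672]]
top slim (501, 170) [[502.738, 171.999, 0.135, 6694.5, 45.927, 154.273]]
top long (565, -173) [[567.013, -170.046, -0.228, 15567.875, 78.437, 204.55]]
top rnd (500, -346) [[501.443, -346.32, 0.814, 3724.875, 69.208, 69.248]]
side sq (513, 332) [[512.372, 334.691, 1.406, 5257.5, 73.404, 74.391]]
side slim (501, 170) [[502.653, 173.823, 0.134, 6603.375, 45.211, 152.251]]
side long (565, -173) [[567.254, -167.983, -0.225, 15170.125, 77.689, 202.996]]
side rnd (500, -346) [[501.805, -344.696, -0.785, 3390.0, 65.407, 66.468]]
573.560277453473 6.705838013458045 [[774.12629029 -78.37695219  40.        ]
 [781.58314792 124.39475417  40.        ]]
(572, 792, 3)
```

View pics/stack.png

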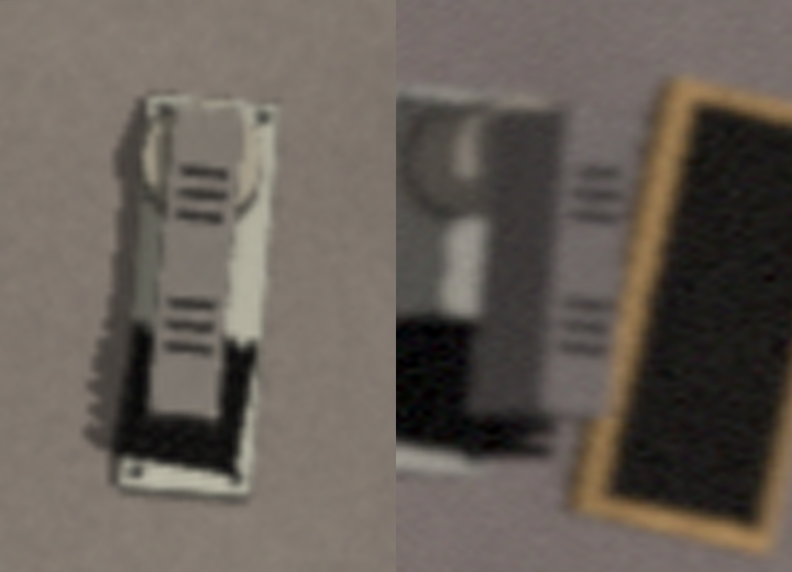

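Rectified stack: converter top spans (left pane) from (205,107) to (185,415); stripes agree in both cameras, giving centre ≈ (585, 7.6), yaw ≈ -0.075. The transformer is at the far end and the heat sink at the near end. Pads match their nominal sizes.

```bash
cat > go.py <<'E'
import sys; from h import *
np.set_printoptions(suppress=True,precision=3)
x,y,z,a=map(float,sys.argv[1:5])   # a: world angle of jaw axis
s,p,r=tcp()
best=None
for k in(0,np.pi):
    X=np.array([np.cos(a+k),np.sin(a+k),0]); Z=np.array([0,0,-1.]); T=np.stack([X,np.cross(Z,X),Z],1)
    rv=R.from_matrix(r.T@T).as_rotvec()
    if best is None or np.linalg.norm(rv)<np.linalg.norm(best[0]): best=(rv,T)
rv,T=best; d=np.array([x,y,z])-p
print("t",round(s['time'],2),"pos",p,"j",s['joint_positions'],"w",s['grip_width'],"F",s['ft_force'])
print("turn",rv,"deg",np.degrees(np.linalg.norm(rv)),"shift cm now",r.T@d/10,"shift cm after turn",T.T@d/10,"dist",np.linalg.norm(d))
E
python3 go.py 585 7.6 190 1.496
```

```text
t 0.1 pos [175.494 599.41  240.905] j [-1.354  0.412 -0.013  1.597  0.006  1.134 -0.082] w 87.82472144396594 F [ 0.141  0.194 -0.262]
turn [-0.     0.001 -0.21 ] deg 12.028111254988362 shift cm now [-45.288  55.925   5.159] shift cm after turn [-55.955  45.259   5.09 ] dist 721.4746194736351
```

Call:
carry_out(
  commands=[
    {"jaw":0,"translation":[0,0,0],"turn":[0,0,-0.105]},
    {"jaw":0,"translation":[0,0,0],"turn":[0,0,-0.105]},
    {"jaw":0,"translation":[-2.6,2.1,0],"turn":[0,0,0]},
    {"jaw":0,"translation":[-2.6,2.1,0],"turn":[0,0,0]},
    {"jaw":0,"translation":[-2.6,2.1,0],"turn":[0,0,0]},
    {"jaw":0,"translation":[-2.6,2.1,0],"turn":[0,0,0]},
    {"jaw":0,"translation":[-2.6,2.1,0],"turn":[0,0,0]},
    {"jaw":0,"translation":[-2.6,2.1,0],"turn":[0,0,0]},
    {"jaw":0,"translation":[-2.6,2.1,0],"turn":[0,0,0]},
    {"jaw":0,"translation":[-2.6,2.1,0],"turn":[0,0,0]},
    {"jaw":0,"translation":[-2.6,2.1,0],"turn":[0,0,0]},
    {"jaw":0,"translation":[-2.6,2.1,0],"turn":[0,0,0]},
  ],
  squeeze=20,
)

```text
time: 1.1
ee_pos: [368.2, 319.2, 235.1]
ee_rot: [-0.0, 0.724, 0.69, -0.005]
ft_force: [1.1, 0.2, 0.2]
grip_width: 87.8
```

```bash
python3 go.py 585 7.6 190 1.496
```

```text
t 1.1 pos [368.198 319.177 235.144] j [-0.881  0.187  0.079  1.926 -0.018  1.04   0.727] w 87.81169252166266 F [1.129 0.205 0.224]
turn [-0.007  0.008  0.026] deg 1.602072812933009 shift cm now [-30.025  23.212   4.574] shift cm after turn [-29.45   23.948   4.514] dist 382.25805443508443
```

Call:
carry_out(
  commands=[
    {"jaw":0,"translation":[-2.95,2.4,0.45],"turn":[-0.007,0.008,0.026]},
    {"jaw":0,"translation":[-2.95,2.4,0.45],"turn":[0,0,0]},
    {"jaw":0,"translation":[-2.95,2.4,0.45],"turn":[0,0,0]},
    {"jaw":0,"translation":[-2.95,2.4,0.45],"turn":[0,0,0]},
    {"jaw":0,"translation":[-2.95,2.4,0.45],"turn":[0,0,0]},
    {"jaw":0,"translation":[-2.95,2.4,0.45],"turn":[0,0,0]},
    {"jaw":0,"translation":[-2.95,2.4,0.45],"turn":[0,0,0]},
    {"jaw":0,"translation":[-2.95,2.4,0.45],"turn":[0,0,0]},
    {"jaw":0,"translation":[-2.95,2.4,0.45],"turn":[0,0,0]},
    {"jaw":0,"translation":[-2.95,2.4,0.45],"turn":[0,0,0]},
    {"jaw":0,"translation":[0,0,0],"turn":[0,0,0]},
  ],
)

```text
time: 2.02
ee_pos: [594.7, -16.8, 186.8]
ee_rot: [0.001, 0.735, 0.678, -0.001]
ft_force: [-0.1, 0.0, 0.3]
grip_width: 88.0
```

```bash
python3 go.py 585 7.6 93 1.496
```

```text
t 2.02 pos [594.692 -16.841 186.844] j [-0.278  0.418  0.299  1.751 -0.141  0.993  1.564] w 88.00415503519523 F [-0.137  0.028  0.256]
turn [ 0.001  0.002 -0.006] deg 0.35027228727215465 shift cm now [ 2.379 -1.17   9.378] shift cm after turn [ 2.365 -1.149  9.384] dist 97.45801146594874
```

Call:
carry_out(
  commands=[
    {"jaw":0,"translation":[1.2,-0.6,0],"turn":[0,0,0]},
    {"jaw":0,"translation":[1.2,-0.6,0],"turn":[0,0,0]},
    {"jaw":0,"translation":[0,0,0],"turn":[0,0,0]},
    {"jaw":0,"translation":[0,0,1.5],"turn":[0,0,0]},
    {"jaw":0,"translation":[0,0,1.5],"turn":[0,0,0]},
    {"jaw":0,"translation":[0,0,1.5],"turn":[0,0,0]},
    {"jaw":0,"translation":[0,0,0],"turn":[0,0,0]},
    {"jaw":0,"translation":[0,0,0],"turn":[0,0,0]},
  ],
)

```text
time: 2.68
ee_pos: [579.9, 20.2, 140.6]
ee_rot: [-0.001, 0.731, 0.682, -0.0]
ft_force: [0.2, 0.8, -0.1]
grip_width: 87.4
```

```bash
python3 go.py 585 7.6 93 1.496
```

```text
t 2.68 pos [579.941  20.193 140.595] j [-0.323  0.449  0.273  1.828 -0.153  0.887  1.522] w 87.38473185710326 F [ 0.195  0.812 -0.097]
turn [-0.002 -0.002  0.005] deg 0.2939157890217515 shift cm now [-1.228  0.601  4.757] shift cm after turn [-1.218  0.599  4.759] dist 49.4916389078377
```

Call:
carry_out(
  commands=[
    {"jaw":0,"translation":[-0.6,0.3,0],"turn":[0,0,0.005]},
    {"jaw":0,"translation":[-0.6,0.3,0],"turn":[0,0,0]},
    {"jaw":0,"translation":[0,0,0],"turn":[0,0,0]},
    {"jaw":0,"translation":[0,0,0],"turn":[0,0,0]},
    {"jaw":0,"translation":[0,0,0],"turn":[0,0,0]},
  ],
)

```text
time: 3.1
ee_pos: [586.5, 9.1, 144.3]
ee_rot: [-0.0, 0.732, 0.681, 0.002]
ft_force: [0.2, -0.4, -0.3]
grip_width: 88.0
```

```bash
python3 go.py 585 7.6 93 1.496
```

```text
t 3.1 pos [586.468   9.088 144.305] j [-0.303  0.452  0.275  1.813 -0.156  0.896  1.542] w 87.97053698449416 F [ 0.202 -0.392 -0.321]
turn [ 0.002 -0.003  0.003] deg 0.2762229869366147 shift cm now [-0.175 -0.148  5.13 ] shift cm after turn [-0.159 -0.135  5.13 ] dist 51.347256030250826
```

Call:
carry_out(
  commands=[
    {"jaw":0,"translation":[-0.15,-0.1,1.2],"turn":[0,0,0]},
    {"jaw":0,"translation":[0,0,1.2],"turn":[0,0,0]},
    {"jaw":0,"translation":[0,0,1.2],"turn":[0,0,0]},
    {"jaw":0,"translation":[0,0,1.0],"turn":[0,0,0]},
    {"jaw":0,"translation":[0,0,0],"turn":[0,0,0]},
    {"jaw":0,"translation":[0,0,0],"turn":[0,0,0]},
    {"jaw":0,"translation":[0,0,0],"turn":[0,0,0]},
  ],
)

```text
time: 3.68
ee_pos: [586.2, 7.3, 95.7]
ee_rot: [0.0, 0.733, 0.681, 0.002]
ft_force: [-0.6, -0.1, -0.6]
grip_width: 88.0
```

```bash
python3 go.py 585 7.6 93 1.496; python3 -c "
from h import *
im=viewer.get_image('top'); cv2.imwrite('pics/t1.png',cv2.resize(im[130:290,230:400,::-1],None,fx=3.5,fy=3.5,interpolation=2))"
```

```text
t 3.68 pos [586.195   7.277  95.669] j [-0.285  0.514  0.258  1.85  -0.18   0.796  1.564] w 87.99220219241792 F [-0.553 -0.105 -0.629]
turn [ 0.003 -0.003  0.001] deg 0.2904306733668829 shift cm now [ 0.023 -0.122  0.267] shift cm after turn [ 0.023 -0.122  0.267] dist 2.942351001636757
```

View pics/t1.png

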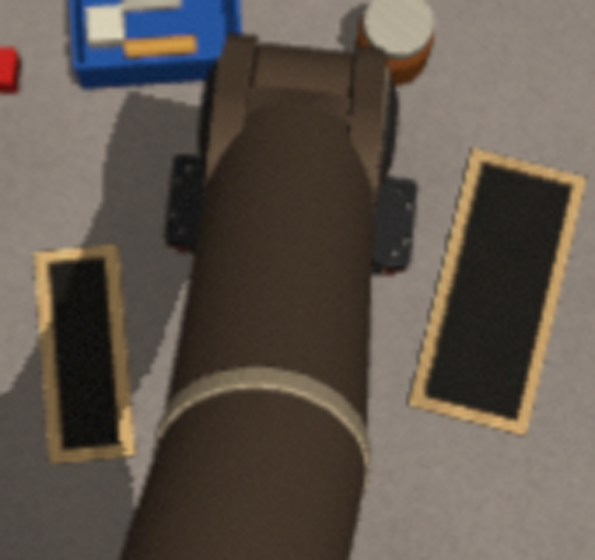

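The arm hides the stack from the top camera and the boards stay clear. I'm closing on the converter.

Call:
carry_out(
  commands=[
    {"jaw":0,"translation":[0,-0.1,0.2],"turn":[0,0,0]},
    {"jaw":1,"translation":[0,0,0],"turn":[0,0,0]},
    {"jaw":1,"translation":[0,0,0],"turn":[0,0,0]},
    {"jaw":1,"translation":[0,0,0],"turn":[0,0,0]},
    {"jaw":1,"translation":[0,0,0],"turn":[0,0,0]},
    {"jaw":1,"translation":[0,0,0],"turn":[0,0,0]},
    {"jaw":1,"translation":[0,0,0],"turn":[0,0,0]},
    {"jaw":1,"translation":[0,0,0],"turn":[0,0,0]},
  ],
  squeeze=15,
)

```text
time: 4.4
ee_pos: [586.5, 7.7, 95.7]
ee_rot: [0.001, 0.732, 0.681, 0.004]
ft_force: [0.3, 0.3, 0.4]
grip_width: 44.5
```

```bash
python3 go.py 585 7.6 190 1.496
```

```text
t 4.4 pos [586.54    7.676  95.739] j [-0.285  0.512  0.257  1.852 -0.181  0.792  1.565] w 44.4525462447567 F [0.303 0.274 0.417]
turn [ 0.007 -0.004  0.002] deg 0.49216260711228726 shift cm now [ 0.022 -0.085 -9.427] shift cm after turn [-0.019 -0.153 -9.426] dist 94.27344326234223
```

Call:
carry_out(
  commands=[
    {"jaw":1,"translation":[0,0,0],"turn":[0.006,-0.004,0]},
    {"jaw":1,"translation":[0,0,0],"turn":[0,0,0]},
    {"jaw":1,"translation":[0,0,0],"turn":[0,0,0]},
    {"jaw":1,"translation":[0,0,0],"turn":[0,0,0]},
    {"jaw":1,"translation":[0,0,0],"turn":[0,0,0]},
  ],
)

```text
time: 4.82
ee_pos: [586.5, 7.6, 95.9]
ee_rot: [0.0, 0.732, 0.681, 0.0]
ft_force: [-1.1, 0.3, 0.5]
grip_width: 32.4
```

```bash
python3 go.py 585 7.6 190 1.496
```

```text
t 4.82 pos [586.547   7.634  95.875] j [-0.289  0.516  0.26   1.846 -0.177  0.802  1.56 ] w 32.44237082940317 F [-1.075  0.262  0.479]
turn [0.    0.    0.002] deg 0.10184352078502626 shift cm now [-0.016 -0.149 -9.413] shift cm after turn [-0.015 -0.154 -9.413] dist 94.13775599473068
```

Call:
carry_out(
  commands=[
    {"jaw":1,"translation":[0,0,-0.7],"turn":[0,0,0]},
    {"jaw":1,"translation":[0,0,-1.3],"turn":[0,0,0]},
    {"jaw":1,"translation":[0,0,-1.8],"turn":[0,0,0]},
    {"jaw":1,"translation":[0,0,-1.8],"turn":[0,0,0]},
    {"jaw":1,"translation":[0,0,-1.5],"turn":[0,0,0]},
    {"jaw":1,"translation":[0,0,0],"turn":[0,0,0]},
    {"jaw":1,"translation":[0,0,0],"turn":[0,0,0]},
  ],
)

```text
time: 5.4
ee_pos: [584.5, 7.5, 169.4]
ee_rot: [-0.001, 0.733, 0.681, -0.002]
ft_force: [0.6, -0.1, -2.3]
grip_width: 32.0
```

```bash
python3 go.py 502.7 172.9 150 1.706
```

```text
t 5.4 pos [584.464   7.463 169.353] j [-0.312  0.423  0.287  1.789 -0.142  0.954  1.531] w 31.966889439315736 F [ 0.561 -0.087 -2.267]
turn [-0.005  0.001 -0.209] deg 11.960149026429836 shift cm now [15.901 -9.36   1.958] shift cm after turn [17.495 -5.872  1.935] dist 185.5511824668147
```

Call:
carry_out(
  commands=[
    {"jaw":1,"translation":[0,0,0],"turn":[-0.003,0,-0.105]},
    {"jaw":1,"translation":[0,0,0],"turn":[-0.002,0,-0.104]},
    {"jaw":1,"translation":[0,0,0],"turn":[0,0,0]},
    {"jaw":1,"translation":[2.0,-0.7,0],"turn":[0,0,0]},
    {"jaw":1,"translation":[2.5,-0.8,0],"turn":[0,0,0]},
    {"jaw":1,"translation":[2.5,-0.8,0],"turn":[0,0,0]},
    {"jaw":1,"translation":[2.5,-0.8,0],"turn":[0,0,0]},
    {"jaw":1,"translation":[2.5,-0.8,0],"turn":[0,0,0]},
    {"jaw":1,"translation":[2.5,-0.8,0],"turn":[0,0,0]},
    {"jaw":1,"translation":[1.0,-0.4,0],"turn":[0,0,0]},
    {"jaw":1,"translation":[0,0,0],"turn":[0,0,0]},
    {"jaw":1,"translation":[0,0,0],"turn":[0,0,0]},
  ],
)

```text
time: 6.4
ee_pos: [505.5, 157.2, 159.1]
ee_rot: [-0.003, 0.667, 0.745, -0.006]
ft_force: [-0.2, -0.3, -1.8]
grip_width: 31.9
```

```bash
python3 go.py 502.7 172.9 150 1.706
python3 - <<'E'
from h import *
np.set_printoptions(suppress=True)
for n in("top","side"):
    im=viewer.get_image(n)[...,::-1]; cv2.imwrite(f"pics/{n}2.png",im)
    p=ray(n,[proj(n,[[500,173,130]])[0]],130)
a=warp("top",cv2.imread("pics/top2.png"),440,720,-90,80,38,s=2)
u,v=np.int32(proj("side",[[503,173,130]])[0])
b=cv2.resize(cv2.imread("pics/side2.png")[v-70:v+70,u-85:u+85],(680,560),interpolation=2)
o=np.hstack([cv2.resize(a,(340,560)),b]); o=cv2.resize(o,(800,int(560*800/1020)));cv2.imwrite("pics/c2.png",o)
E
```

```text
t 6.4 pos [505.535 157.191 159.082] j [-0.549  0.348  0.195  1.92  -0.084  0.895  1.368] w 31.935485524382752 F [-0.174 -0.295 -1.778]
turn [-0.013  0.004 -0.026] deg 1.6659403203556316 shift cm now [ 1.596 -0.099  0.903] shift cm after turn [ 1.595 -0.069  0.908] dist 18.365137182540646
```

View pics/c2.png

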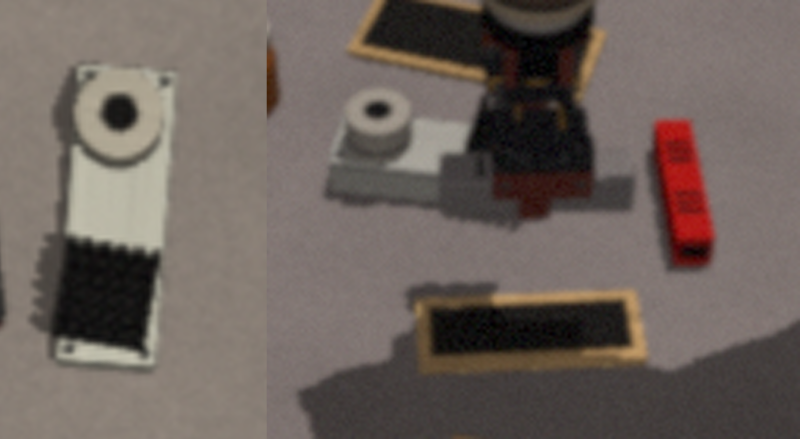

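Left pane: transformer (120,110) and heat sink (107,292) stand undisturbed on the enclosure. Right pane: converter held near its middle (ends 440 and 632 px, gripper 537).

Call:
carry_out(
  commands=[
    {"jaw":1,"translation":[0.5,0,0],"turn":[-0.013,0.004,-0.026]},
    {"jaw":1,"translation":[0.6,0,0],"turn":[0,0,0]},
    {"jaw":1,"translation":[0.4,0,0.5],"turn":[0,0,0]},
    {"jaw":1,"translation":[0,0,1.5],"turn":[0,0,0]},
    {"jaw":1,"translation":[0,0,2.0],"turn":[0,0,0]},
    {"jaw":1,"translation":[0,0,2.0],"turn":[0,0,0]},
    {"jaw":1,"translation":[0,0,2.0],"turn":[0,0,0]},
    {"jaw":1,"translation":[0,0,1.5],"turn":[0,0,0]},
    {"jaw":1,"translation":[0,0,0.5],"turn":[0,0,0]},
    {"jaw":1,"translation":[0,0,0],"turn":[0,0,0]},
    {"jaw":1,"translation":[0,0,0],"turn":[0,0,0]},
  ],
)

```text
time: 7.42
ee_pos: [508.9, 168.5, 54.5]
ee_rot: [0.002, 0.662, 0.75, 0.003]
ft_force: [0.3, -0.3, -1.4]
grip_width: 32.0
```

```bash
python3 go.py 502.7 172.9 32 1.706
```

```text
t 7.42 pos [508.868 168.506  54.461] j [-0.533  0.501  0.158  1.994 -0.123  0.648  1.398] w 32.00818848006439 F [ 0.288 -0.287 -1.399]
turn [ 0.007 -0.    -0.011] deg 0.7372931817115177 shift cm now [ 0.512 -0.573  2.242] shift cm after turn [ 0.519 -0.552  2.246] dist 23.702906393769613
```

Call:
carry_out(
  commands=[
    {"jaw":1,"translation":[0.25,-0.3,0],"turn":[0.007,0,-0.011]},
    {"jaw":1,"translation":[0.25,-0.3,0],"turn":[0,0,0]},
    {"jaw":1,"translation":[0,0,0.6],"turn":[0,0,0]},
    {"jaw":1,"translation":[0,0,0.6],"turn":[0,0,0]},
    {"jaw":1,"translation":[0,0,0],"turn":[0,0,0]},
    {"jaw":1,"translation":[0,0,0],"turn":[0,0,0]},
    {"jaw":1,"translation":[0,0,0],"turn":[0,0,0]},
  ],
)

```text
time: 8.0
ee_pos: [503.8, 174.4, 44.9]
ee_rot: [0.001, 0.657, 0.754, 0.003]
ft_force: [0.2, -0.9, -2.2]
grip_width: 32.2
```

```bash
python3 go.py 502.7 172.9 32 1.706;  python3 - <<'E'
from h import *
im=viewer.get_image("side")[...,::-1]; cv2.imwrite("pics/side3.png",im)
w=warp("side",im,400,600,100,240,10,s=3); cv2.imwrite("pics/c3.png",w)
E
```

```text
t 8.0 pos [503.83  174.381  44.934] j [-0.539  0.514  0.149  2.004 -0.126  0.627  1.4  ] w 32.20833322086342 F [ 0.175 -0.876 -2.207]
turn [ 0.005 -0.002  0.001] deg 0.3328852235221229 shift cm now [-0.134 -0.139  1.292] shift cm after turn [-0.132 -0.132  1.293] dist 13.067045730927342
```

View pics/c3.png

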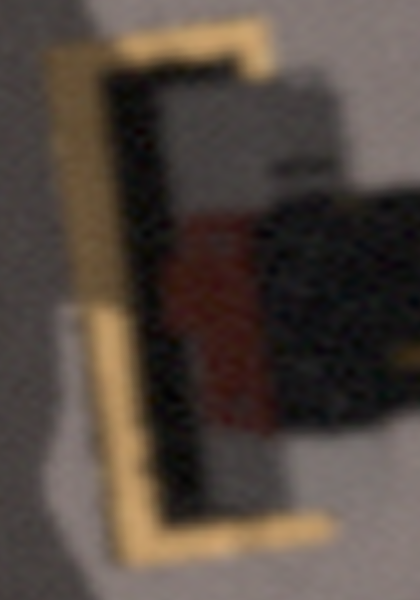

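Side view shows the bar above the pad, parallel to it and well inside the left edge (pad edge 105–160, bar edge 165–208 px). I'm lowering it.

Call:
carry_out(
  commands=[
    {"jaw":1,"translation":[-0.1,-0.1,0.5],"turn":[0.005,-0.002,0]},
    {"jaw":1,"translation":[0,0,0.4],"turn":[0,0,0]},
    {"jaw":1,"translation":[0,0,0],"turn":[0,0,0]},
    {"jaw":1,"translation":[0,0,0.15],"turn":[0,0,0]},
    {"jaw":1,"translation":[0,0,0.1],"turn":[0,0,0]},
    {"jaw":1,"translation":[0,0,0.0],"turn":[0,0,0]},
  ],
)

```text
time: 8.55
ee_pos: [503.2, 172.9, 32.3]
ee_rot: [-0.0, 0.657, 0.754, -0.0]
ft_force: [-0.1, -0.0, -1.3]
grip_width: 31.9
```

```bash
python3 go.py 502.7 172.9 32 1.706
```

```text
t 8.55 pos [503.205 172.925  32.288] j [-0.534  0.536  0.145  2.008 -0.13   0.607  1.404] w 31.87271647587931 F [-0.103 -0.034 -1.311]
turn [-0.    -0.     0.001] deg 0.04941137234756008 shift cm now [ 0.004 -0.05   0.029] shift cm after turn [ 0.004 -0.05   0.029] dist 0.5818607248626004
```

Call:
carry_out(
  commands=[
    {"jaw":1,"translation":[0,-0.03,0.08],"turn":[0,0,0]},
    {"jaw":1,"translation":[0,0,0.08],"turn":[0,0,0]},
    {"jaw":1,"translation":[0,0,0.05],"turn":[0,0,0]},
  ],
)

```text
time: 8.8
ee_pos: [503.2, 172.9, 31.9]
ee_rot: [-0.0, 0.658, 0.753, 0.0]
ft_force: [-0.3, -1.4, -0.1]
grip_width: 32.2
```

```bash
python3 go.py 502.7 172.9 32 1.706
```

```text
t 8.8 pos [503.207 172.865  31.853] j [-0.533  0.536  0.144  2.008 -0.13   0.605  1.405] w 32.16794376025681 F [-0.332 -1.387 -0.057]
turn [ 0.    -0.001  0.   ] deg 0.04927673457272241 shift cm now [ 0.01  -0.05  -0.015] shift cm after turn [ 0.01  -0.05  -0.015] dist 0.5291907994080983
```

Call:
carry_out(
  commands=[
    {"jaw":0,"translation":[0,0,0],"turn":[0,0,0]},
    {"jaw":0,"translation":[0,0,0],"turn":[0,0,0]},
    {"jaw":0,"translation":[0,0,0],"turn":[0,0,0]},
    {"jaw":0,"translation":[0,0,0],"turn":[0,0,0]},
    {"jaw":0,"translation":[0,0,-0.8],"turn":[0,0,0]},
    {"jaw":0,"translation":[0,0,-2],"turn":[0,0,0]},
    {"jaw":0,"translation":[0,0,-3],"turn":[0,0,0]},
    {"jaw":0,"translation":[0,0,-3],"turn":[0,0,0]},
    {"jaw":0,"translation":[0,0,-3],"turn":[0,0,0]},
    {"jaw":0,"translation":[0,0,-2],"turn":[0,0,0]},
    {"jaw":0,"translation":[0,0,0],"turn":[0,0,0]},
  ],
)

```text
time: 9.72
ee_pos: [502.5, 172.1, 177.7]
ee_rot: [-0.0, 0.658, 0.753, -0.001]
ft_force: [-0.1, -0.3, 0.5]
grip_width: 87.9
```

Run:
```python
from h import *
np.set_printoptions(suppress=True)
w=[]
for n in("top","side"):
    im=viewer.get_image(n)[...,::-1]; cv2.imwrite(f"pics/{n}4.png",im)
    w.append(warp(n,im,410,600,100,240,44,s=2))
# stack measurement from picture 2 (gripper away)
im=cv2.imread("pics/top2.png")
a=warp("top",im,440,720,-90,80,74,s=2); b=warp("side",im*0+cv2.imread("pics/side2.png"),440,720,-90,80,74,s=2)
g=cv2.cvtColor(a,cv2.COLOR_BGR2GRAY)
print("dark",rect((g<50).astype(np.uint8),720,80,amin=100))
h=max(x.shape[0] for x in w+[a])
o=np.hstack([cv2.copyMakeBorder(x,0,h-x.shape[0],0,0,0) for x in [a]+w]);print(o.shape);cv2.imwrite("pics/c4.png",cv2.resize(o,(800,int(o.shape[0]*800/o.shape[1]))))
```

```text
dark [[ 526.785   14.251   -0.173 3277.875   58.554   60.826]
 [ 639.707    4.1      0.464  262.5     17.889   18.783]]
(560, 900, 3)
```

View pics/c4.png

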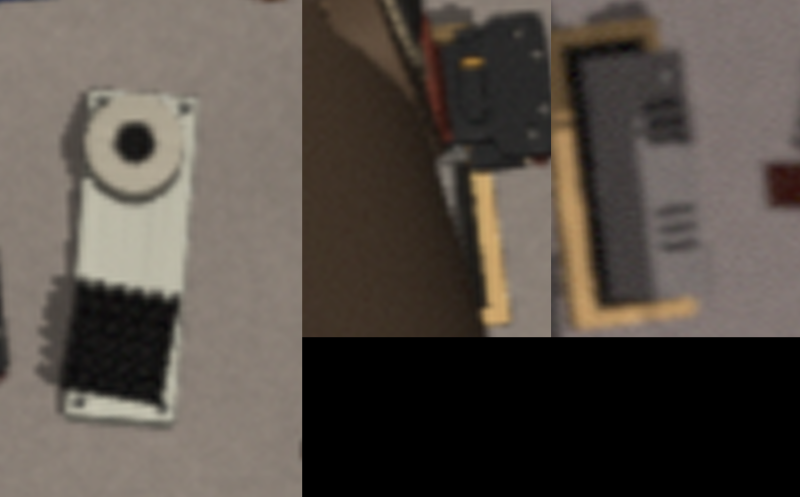

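Converter stands in line on its pad (right pane), to be verified from above later. Transformer centre is (639, 4.4). Heat sink is centred at (527, 14) with yaw ≈ -0.14; the enclosure yaw is ≈ -0.074.

```bash
python3 go.py 527 14.3 140 1.431
```

```text
t 9.82 pos [501.137 171.735 174.418] j [-0.575  0.324  0.19   1.91  -0.076  0.919  1.358] w 87.81809024123292 F [-0.65   0.396 -0.085]
turn [-0.005  0.002  0.275] deg 15.763038108800687 shift cm now [-15.943   0.458   3.463] shift cm after turn [-15.229   4.755   3.442] dist 163.21508352018816
```

Call:
carry_out(
  commands=[
    {"jaw":0,"translation":[0,0,0],"turn":[-0.005,0.002,0.1]},
    {"jaw":0,"translation":[0,0,0],"turn":[0,0,0.1]},
    {"jaw":0,"translation":[0,0,0],"turn":[0,0,0.075]},
    {"jaw":0,"translation":[0,0,0],"turn":[0,0,0]},
    {"jaw":0,"translation":[-2.0,0.8,0.4],"turn":[0,0,0]},
    {"jaw":0,"translation":[-3.0,1.0,0.7],"turn":[0,0,0]},
    {"jaw":0,"translation":[-3.0,1.0,0.7],"turn":[0,0,0]},
    {"jaw":0,"translation":[-3.0,0.8,0.7],"turn":[0,0,0]},
    {"jaw":0,"translation":[-2.0,0.6,0.4],"turn":[0,0,0]},
    {"jaw":0,"translation":[-1.0,0.3,0.2],"turn":[0,0,0]},
    {"jaw":0,"translation":[0,0,0],"turn":[0,0,0]},
    {"jaw":0,"translation":[0,0,0],"turn":[0,0,0]},
  ],
)

```text
time: 10.82
ee_pos: [517.3, 20.7, 128.5]
ee_rot: [-0.004, 0.75, 0.661, -0.01]
ft_force: [-0.3, -0.3, -0.3]
grip_width: 88.0
```

```bash
python3 go.py 527 14.3 100 1.431
```

```text
t 10.82 pos [517.294  20.679 128.455] j [-0.361  0.381  0.282  1.972 -0.134  0.829  1.441] w 87.98115210814886 F [-0.3   -0.259 -0.305]
turn [-0.02   0.01   0.015] deg 1.541474657547644 shift cm now [-0.484  1.101  2.828] shift cm after turn [-0.496  1.05   2.845] dist 30.73399754291074
```

Call:
carry_out(
  commands=[
    {"jaw":0,"translation":[-0.25,0.5,0],"turn":[-0.02,0.01,0.015]},
    {"jaw":0,"translation":[-0.25,0.5,0.5],"turn":[0,0,0]},
    {"jaw":0,"translation":[0,0,1.0],"turn":[0,0,0]},
    {"jaw":0,"translation":[0,0,1.0],"turn":[0,0,0]},
    {"jaw":0,"translation":[0,0,0],"turn":[0,0,0]},
    {"jaw":0,"translation":[0,0,0],"turn":[0,0,0]},
    {"jaw":0,"translation":[0,0,0],"turn":[0,0,0]},
  ],
)

```text
time: 11.4
ee_pos: [526.3, 19.4, 99.0]
ee_rot: [-0.001, 0.752, 0.659, 0.0]
ft_force: [-0.0, 0.9, 0.7]
grip_width: 87.7
```

```bash
python3 go.py 527 14.3 60 1.431
```

```text
t 11.4 pos [526.336  19.358  99.02 ] j [-0.338  0.427  0.267  1.99  -0.165  0.746  1.468] w 87.72875272473037 F [-0.049  0.939  0.714]
turn [-0.001 -0.002  0.008] deg 0.4902774851538968 shift cm now [-0.501  0.137  3.901] shift cm after turn [-0.492  0.136  3.902] dist 39.3515934656625
```

Call:
carry_out(
  commands=[
    {"jaw":0,"translation":[-0.25,0.07,0],"turn":[0,0,0.008]},
    {"jaw":0,"translation":[-0.25,0.07,0.3],"turn":[0,0,0]},
    {"jaw":0,"translation":[0,0,1.0],"turn":[0,0,0]},
    {"jaw":0,"translation":[0,0,1.0],"turn":[0,0,0]},
    {"jaw":0,"translation":[0,0,1.0],"turn":[0,0,0]},
    {"jaw":0,"translation":[0,0,0.3],"turn":[0,0,0]},
    {"jaw":0,"translation":[0,0,0],"turn":[0,0,0]},
    {"jaw":0,"translation":[0,0,0],"turn":[0,0,0]},
  ],
)

```text
time: 12.07
ee_pos: [527.0, 14.1, 59.0]
ee_rot: [-0.001, 0.755, 0.656, 0.0]
ft_force: [0.0, 0.2, 0.2]
grip_width: 87.9
```

```bash
python3 go.py 527 14.3 60 1.431
```

```text
t 12.07 pos [526.992  14.147  58.986] j [-0.311  0.492  0.249  2.012 -0.194  0.661  1.495] w 87.93399754178277 F [0.025 0.19  0.208]
turn [-0.001 -0.002 -0.   ] deg 0.14397849991146733 shift cm now [ 0.016 -0.001 -0.101] shift cm after turn [ 0.015 -0.001 -0.101] dist 1.025420456080799
```

Call:
carry_out(
  commands=[
    {"jaw":1,"translation":[0,0,-0.1],"turn":[0,0,0]},
    {"jaw":1,"translation":[0,0,0],"turn":[0,0,0]},
    {"jaw":1,"translation":[0,0,0],"turn":[0,0,0]},
    {"jaw":1,"translation":[0,0,0],"turn":[0,0,0]},
    {"jaw":1,"translation":[0,0,0],"turn":[0,0,0]},
    {"jaw":1,"translation":[0,0,0],"turn":[0,0,0]},
    {"jaw":1,"translation":[0,0,0],"turn":[0,0,0]},
    {"jaw":1,"translation":[0,0,0],"turn":[0,0,0]},
  ],
  squeeze=20,
)

```text
time: 12.73
ee_pos: [527.2, 14.2, 60.8]
ee_rot: [-0.001, 0.755, 0.656, 0.001]
ft_force: [0.4, -0.4, -2.1]
grip_width: 60.2
```

```bash
python3 go.py 527 14.3 140 1.431
```

```text
t 12.73 pos [527.192  14.233  60.799] j [-0.311  0.488  0.25   2.011 -0.193  0.664  1.494] w 60.213879541817796 F [ 0.369 -0.429 -2.134]
turn [-0.001 -0.002  0.   ] deg 0.14402065427786995 shift cm now [ 0.023 -0.024 -7.92 ] shift cm after turn [ 0.004 -0.02  -7.92 ] dist 79.20121811593555
```

Call:
carry_out(
  commands=[
    {"jaw":1,"translation":[0,0,-0.5],"turn":[0,0,0]},
    {"jaw":1,"translation":[0,0,-1.3],"turn":[0,0,0]},
    {"jaw":1,"translation":[0,0,-1.8],"turn":[0,0,0]},
    {"jaw":1,"translation":[0,0,-1.8],"turn":[0,0,0]},
    {"jaw":1,"translation":[0,0,-1.8],"turn":[0,0,0]},
    {"jaw":1,"translation":[0,0,-1.5],"turn":[0,0,0]},
    {"jaw":1,"translation":[0,0,-0.5],"turn":[0,0,0]},
    {"jaw":1,"translation":[0,0,0],"turn":[0,0,0]},
    {"jaw":1,"translation":[0,0,0],"turn":[0,0,0]},
  ],
)

```text
time: 13.48
ee_pos: [525.4, 13.7, 157.2]
ee_rot: [-0.002, 0.755, 0.656, -0.001]
ft_force: [-0.2, -0.2, -2.5]
grip_width: 60.2
```

```bash
python3 go.py 512.6 334 120 1.41
```

```text
t 13.48 pos [525.393  13.714 157.186] j [-0.354  0.344  0.295  1.944 -0.131  0.876  1.441] w 60.20592008784044 F [-0.245 -0.16  -2.49 ]
turn [-0.004 -0.001  0.021] deg 1.2147110290408385 shift cm now [31.531 -5.722  3.787] shift cm after turn [31.411 -6.391  3.719] dist 322.6913063484699
```

Call:
carry_out(
  commands=[
    {"jaw":1,"translation":[1.5,-0.3,0],"turn":[-0.004,-0.001,0.021]},
    {"jaw":1,"translation":[3.0,-0.6,0],"turn":[0,0,0]},
    {"jaw":1,"translation":[3.5,-0.7,0],"turn":[0,0,0]},
    {"jaw":1,"translation":[3.5,-0.7,0],"turn":[0,0,0]},
    {"jaw":1,"translation":[3.5,-0.7,0],"turn":[0,0,0]},
    {"jaw":1,"translation":[3.5,-0.7,0],"turn":[0,0,0]},
    {"jaw":1,"translation":[3.5,-0.7,0],"turn":[0,0,0]},
    {"jaw":1,"translation":[3.0,-0.6,0],"turn":[0,0,0]},
    {"jaw":1,"translation":[2.5,-0.6,0],"turn":[0,0,0]},
    {"jaw":1,"translation":[1.5,-0.3,0],"turn":[0,0,0]},
    {"jaw":1,"translation":[0.5,-0.1,0],"turn":[0,0,0]},
    {"jaw":1,"translation":[0,0,0],"turn":[0,0,0]},
  ],
)

```text
time: 14.48
ee_pos: [508.0, 322.8, 142.1]
ee_rot: [-0.001, 0.764, 0.645, -0.009]
ft_force: [-0.2, -0.7, -2.3]
grip_width: 60.3
```

```bash
python3 go.py 512.6 334 60 1.41
```

```text
t 14.48 pos [507.95  322.762 142.117] j [-0.802  0.485  0.214  1.755 -0.125  0.934  0.865] w 60.27430373424619 F [-0.249 -0.691 -2.284]
turn [-0.014  0.012 -0.008] deg 1.1528611017271724 shift cm now [1.286 0.381 8.192] shift cm after turn [1.184 0.279 8.212] dist 83.01275481312985
```

Call:
carry_out(
  commands=[
    {"jaw":1,"translation":[0.6,0.1,0],"turn":[-0.014,0.012,-0.008]},
    {"jaw":1,"translation":[0.6,0.1,0.5],"turn":[0,0,0]},
    {"jaw":1,"translation":[0,0,1.5],"turn":[0,0,0]},
    {"jaw":1,"translation":[0,0,2],"turn":[0,0,0]},
    {"jaw":1,"translation":[0,0,2],"turn":[0,0,0]},
    {"jaw":1,"translation":[0,0,1.5],"turn":[0,0,0]},
    {"jaw":1,"translation":[0,0,0.5],"turn":[0,0,0]},
    {"jaw":1,"translation":[0,0,0],"turn":[0,0,0]},
    {"jaw":1,"translation":[0,0,0],"turn":[0,0,0]},
    {"jaw":1,"translation":[0,0,0],"turn":[0,0,0]},
  ],
)

```text
time: 15.32
ee_pos: [519.3, 321.3, 59.3]
ee_rot: [0.003, 0.767, 0.642, 0.002]
ft_force: [0.2, 0.6, -2.1]
grip_width: 60.2
```

```bash
python3 go.py 512.6 334 34 1.41
python3 - <<'E'
from h import *
np.set_printoptions(suppress=True)
w=[]
for n in("top","side"):
    im=viewer.get_image(n)[...,::-1]; cv2.imwrite(f"pics/{n}5.png",im)
im=cv2.imread("pics/top5.png")
a=warp("top",im,410,600,100,240,44,s=2)
b=warp("side",cv2.imread("pics/side5.png"),440,590,260,410,10,s=2.5)
# transformer
t=warp("top",im,460,710,-70,80,74,s=2); g=cv2.cvtColor(t,cv2.COLOR_BGR2GRAY)
print(rect((g<50).astype(np.uint8),710,80,amin=100))
t=warp("top",im,460,710,-70,80,38,s=2)
h=500
o=np.hstack([cv2.copyMakeBorder(x,0,h-x.shape[0],0,0,0) for x in [t,a,b]]);print(o.shape);cv2.imwrite("pics/c5.png",cv2.resize(o,(800,int(h*800/o.shape[1]))))
E
```

```text
t 15.32 pos [519.322 321.275  59.257] j [-0.778  0.594  0.195  1.806 -0.15   0.752  0.886] w 60.20144713321237 F [ 0.182  0.646 -2.064]
turn [ 0.007  0.002 -0.017] deg 1.0712821191577802 shift cm now [ 1.138 -0.905  2.517] shift cm after turn [ 1.149 -0.867  2.526] dist 29.069336665957735
[[639.687   4.105   0.464 260.75   17.889  18.783]]
(500, 955, 3)
```

View pics/c5.png

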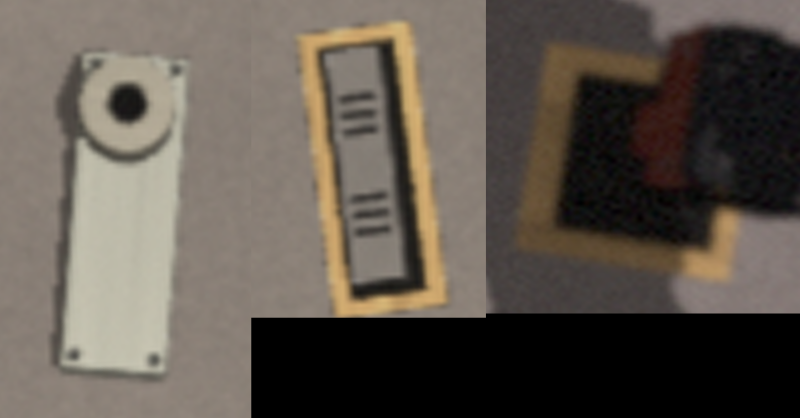

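Transformer is unmoved at (639.7, 4.1). The converter measures (502.1, 172.7), yaw ≈ 0.13, against its pad at (502.7, 172.0), 0.135, so it is good. The heat sink hangs above the square pad; I'm correcting laterally and lowering.

Call:
carry_out(
  commands=[
    {"jaw":1,"translation":[0.55,-0.45,0],"turn":[0.007,0.002,-0.017]},
    {"jaw":1,"translation":[0.55,-0.45,0.3],"turn":[0,0,0]},
    {"jaw":1,"translation":[0,0,0.6],"turn":[0,0,0]},
    {"jaw":1,"translation":[0,0,0.5],"turn":[0,0,0]},
    {"jaw":1,"translation":[0,0,0],"turn":[0,0,0]},
    {"jaw":1,"translation":[0,0,0],"turn":[0,0,0]},
    {"jaw":1,"translation":[0,0,0],"turn":[0,0,0]},
  ],
)

```text
time: 16.0
ee_pos: [512.1, 337.8, 46.5]
ee_rot: [-0.001, 0.76, 0.65, 0.003]
ft_force: [0.4, -0.3, -2.1]
grip_width: 60.1
```

```bash
python3 go.py 512.7 333.6 33 1.41
```

```text
t 16.0 pos [512.08  337.796  46.472] j [-0.79   0.615  0.179  1.804 -0.157  0.731  0.887] w 60.06681719234934 F [ 0.44  -0.275 -2.133]
turn [ 0.002 -0.005  0.004] deg 0.4028799641192453 shift cm now [-0.411  0.123  1.346] shift cm after turn [-0.404  0.128  1.347] dist 14.124420617027145
```

Call:
carry_out(
  commands=[
    {"jaw":1,"translation":[-0.2,0.06,0.3],"turn":[0.002,-0.005,0.004]},
    {"jaw":1,"translation":[-0.2,0.06,0.4],"turn":[0,0,0]},
    {"jaw":1,"translation":[0,0,0.2],"turn":[0,0,0]},
    {"jaw":1,"translation":[0,0,0],"turn":[0,0,0]},
    {"jaw":1,"translation":[0,0,0],"turn":[0,0,0]},
    {"jaw":1,"translation":[0,0,0],"turn":[0,0,0]},
  ],
)

```text
time: 16.5
ee_pos: [513.1, 332.3, 36.2]
ee_rot: [0.001, 0.762, 0.648, -0.0]
ft_force: [-0.6, 0.1, -1.5]
grip_width: 60.1
```

```bash
python3 go.py 512.7 333.6 33 1.41
```

```text
t 16.5 pos [513.072 332.252  36.234] j [-0.784  0.629  0.179  1.809 -0.158  0.718  0.89 ] w 60.07336933427132 F [-0.565  0.147 -1.53 ]
turn [ 0.     0.002 -0.001] deg 0.11426113405779523 shift cm now [ 0.128 -0.059  0.323] shift cm after turn [ 0.127 -0.058  0.323] dist 3.523780338502962
```

Call:
carry_out(
  commands=[
    {"jaw":1,"translation":[0.12,-0.05,0.1],"turn":[0,0,0]},
    {"jaw":1,"translation":[0,0,0.1],"turn":[0,0,0]},
    {"jaw":1,"translation":[0,0,0.08],"turn":[0,0,0]},
    {"jaw":1,"translation":[0,0,0.08],"turn":[0,0,0]},
  ],
)

```text
time: 16.83
ee_pos: [513.1, 333.9, 32.8]
ee_rot: [0.001, 0.762, 0.648, -0.0]
ft_force: [0.1, 0.0, -1.6]
grip_width: 60.1
```

```bash
python3 go.py 512.7 333.6 33 1.41
```

```text
t 16.83 pos [513.065 333.909  32.826] j [-0.785  0.635  0.178  1.809 -0.16   0.712  0.889] w 60.080572944327656 F [ 0.058  0.03  -1.593]
turn [ 0.001  0.001 -0.001] deg 0.09853235795542595 shift cm now [-0.036 -0.031 -0.017] shift cm after turn [-0.036 -0.031 -0.017] dist 0.5085852889179094
```

Call:
carry_out(
  commands=[
    {"jaw":1,"translation":[-0.03,-0.03,0.08],"turn":[0,0,0]},
    {"jaw":1,"translation":[0,0,0.08],"turn":[0,0,0]},
    {"jaw":1,"translation":[0,0,0.08],"turn":[0,0,0]},
  ],
)

```text
time: 17.08
ee_pos: [513.1, 333.9, 32.7]
ee_rot: [0.0, 0.762, 0.647, 0.001]
ft_force: [-2.3, -2.0, 6.2]
grip_width: 60.3
```

```bash
python3 go.py 512.7 333.6 33 1.41
```

```text
t 17.08 pos [513.103 333.871  32.711] j [-0.784  0.635  0.177  1.81  -0.16   0.71   0.89 ] w 60.304763289742766 F [-2.337 -2.038  6.22 ]
turn [ 0.001 -0.    -0.002] deg 0.11830928354921295 shift cm now [-0.033 -0.035 -0.029] shift cm after turn [-0.033 -0.035 -0.029] dist 0.5650790367164509
```

Call:
carry_out(
  commands=[
    {"jaw":0,"translation":[0,0,0],"turn":[0,0,0]},
    {"jaw":0,"translation":[0,0,0],"turn":[0,0,0]},
    {"jaw":0,"translation":[0,0,0],"turn":[0,0,0]},
    {"jaw":0,"translation":[0,0,0],"turn":[0,0,0]},
    {"jaw":0,"translation":[0,0,-0.8],"turn":[0,0,0]},
    {"jaw":0,"translation":[0,0,-2],"turn":[0,0,0]},
    {"jaw":0,"translation":[0,0,-3],"turn":[0,0,0]},
    {"jaw":0,"translation":[0,0,-3],"turn":[0,0,0]},
    {"jaw":0,"translation":[0,0,-2],"turn":[0,0,0]},
    {"jaw":0,"translation":[0,0,-1],"turn":[0,0,0]},
    {"jaw":0,"translation":[0,0,0],"turn":[0,0,0]},
  ],
)

```text
time: 18.0
ee_pos: [512.9, 333.6, 157.6]
ee_rot: [0.0, 0.762, 0.647, 0.0]
ft_force: [0.1, 1.0, -0.9]
grip_width: 87.7
```

```bash
python3 go.py 639.5 4.3 140 1.501
```

```text
t 18.0 pos [512.861 333.63  157.593] j [-0.815  0.472  0.216  1.732 -0.119  0.949  0.857] w 87.72147303462134 F [ 0.083  1.041 -0.893]
turn [ 0.001  0.    -0.093] deg 5.3165963846639475 shift cm now [-30.449  17.826   1.782] shift cm after turn [-31.97   14.93    1.759] dist 353.27726970253485
```

Call:
carry_out(
  commands=[
    {"jaw":0,"translation":[0,0,0],"turn":[0,0,-0.093]},
    {"jaw":0,"translation":[-2,0.9,0],"turn":[0,0,0]},
    {"jaw":0,"translation":[-3.2,1.5,0],"turn":[0,0,0]},
    {"jaw":0,"translation":[-3.7,1.7,0],"turn":[0,0,0]},
    {"jaw":0,"translation":[-3.7,1.7,0],"turn":[0,0,0]},
    {"jaw":0,"translation":[-3.7,1.7,0],"turn":[0,0,0]},
    {"jaw":0,"translation":[-3.7,1.7,0],"turn":[0,0,0]},
    {"jaw":0,"translation":[-3.7,1.7,0],"turn":[0,0,0]},
    {"jaw":0,"translation":[-3.2,1.5,0],"turn":[0,0,0]},
    {"jaw":0,"translation":[-2,1,0],"turn":[0,0,0]},
    {"jaw":0,"translation":[-1,0.5,0],"turn":[0,0,0]},
    {"jaw":0,"translation":[0,0,0],"turn":[0,0,0]},
  ],
)

```text
time: 19.0
ee_pos: [631.6, 16.8, 143.7]
ee_rot: [-0.003, 0.726, 0.687, -0.005]
ft_force: [0.2, 0.5, 0.3]
grip_width: 87.8
```

```bash
python3 go.py 639.5 4.3 100 1.501
```

```text
t 19.0 pos [631.555  16.754 143.724] j [-0.278  0.528  0.247  1.683 -0.149  0.961  1.539] w 87.82809117500553 F [0.216 0.459 0.307]
turn [-0.012  0.003  0.015] deg 1.0926628166205365 shift cm now [-1.188  0.914  4.365] shift cm after turn [-1.187  0.879  4.372] dist 46.152070756453945
```

Call:
carry_out(
  commands=[
    {"jaw":0,"translation":[-0.55,0.4,0],"turn":[-0.012,0.003,0.015]},
    {"jaw":0,"translation":[-0.55,0.4,0.5],"turn":[0,0,0]},
    {"jaw":0,"translation":[0,0,1.5],"turn":[0,0,0]},
    {"jaw":0,"translation":[0,0,1.5],"turn":[0,0,0]},
    {"jaw":0,"translation":[0,0,0.3],"turn":[0,0,0]},
    {"jaw":0,"translation":[0,0,0],"turn":[0,0,0]},
    {"jaw":0,"translation":[0,0,0],"turn":[0,0,0]},
    {"jaw":0,"translation":[0,0,0],"turn":[0,0,0]},
  ],
)

```text
time: 19.67
ee_pos: [637.4, 16.3, 101.7]
ee_rot: [-0.003, 0.728, 0.686, 0.001]
ft_force: [0.3, 0.9, 0.1]
grip_width: 87.6
```

```bash
python3 go.py 639.5 4.3 60 1.501
```

```text
t 19.67 pos [637.411  16.277 101.712] j [-0.262  0.581  0.233  1.707 -0.173  0.875  1.557] w 87.62975702897873 F [0.295 0.921 0.099]
turn [-0.002 -0.005  0.01 ] deg 0.6690736629356737 shift cm now [-1.206  0.288  4.164] shift cm after turn [-1.18   0.292  4.171] dist 43.44787237727218
```

Call:
carry_out(
  commands=[
    {"jaw":0,"translation":[-0.55,0.14,0],"turn":[-0.002,-0.005,0.01]},
    {"jaw":0,"translation":[-0.55,0.14,0],"turn":[0,0,0]},
    {"jaw":0,"translation":[0,0,0],"turn":[0,0,0]},
    {"jaw":0,"translation":[0,0,1.0],"turn":[0,0,0]},
    {"jaw":0,"translation":[0,0,0],"turn":[0,0,0]},
    {"jaw":0,"translation":[0,0,0],"turn":[0,0,0]},
  ],
)

```text
time: 20.17
ee_pos: [641.4, 4.5, 93.7]
ee_rot: [0.002, 0.731, 0.682, 0.002]
ft_force: [-0.7, 0.3, 1.0]
grip_width: 88.0
```

```bash
python3 go.py 639.5 4.3 60 1.501
```

```text
t 20.17 pos [641.386   4.519  93.686] j [-0.248  0.593  0.236  1.708 -0.174  0.855  1.564] w 87.99733161069761 F [-0.683  0.324  0.951]
turn [ 0.005 -0.001 -0.   ] deg 0.2906708039188933 shift cm now [-0.038 -0.203  3.368] shift cm after turn [-0.035 -0.187  3.369] dist 33.7392744221593
```

Call:
carry_out(
  commands=[
    {"jaw":0,"translation":[0,-0.15,1.0],"turn":[0.005,0,0]},
    {"jaw":0,"translation":[0,0,1.0],"turn":[0,0,0]},
    {"jaw":0,"translation":[0,0,1.0],"turn":[0,0,0]},
    {"jaw":0,"translation":[0,0,0.2],"turn":[0,0,0]},
    {"jaw":0,"translation":[0,0,0],"turn":[0,0,0]},
    {"jaw":0,"translation":[0,0,0],"turn":[0,0,0]},
    {"jaw":0,"translation":[0,0,0],"turn":[0,0,0]},
  ],
)

```text
time: 20.75
ee_pos: [638.5, 4.7, 56.1]
ee_rot: [-0.002, 0.731, 0.682, -0.001]
ft_force: [-0.3, 0.1, 0.2]
grip_width: 87.7
```

```bash
python3 go.py 639.5 4.3 60 1.501
```

```text
t 20.75 pos [638.463   4.715  56.127] j [-0.238  0.642  0.223  1.728 -0.188  0.797  1.575] w 87.72134553675387 F [-0.262  0.068  0.162]
turn [-0.004 -0.001 -0.   ] deg 0.23255060453126372 shift cm now [-0.034  0.105 -0.388] shift cm after turn [-0.034  0.106 -0.387] dist 4.030985905395197
```

Call:
carry_out(
  commands=[
    {"jaw":0,"translation":[-0.03,0.1,-0.3],"turn":[-0.004,0,0]},
    {"jaw":0,"translation":[0,0,-0.1],"turn":[0,0,0]},
    {"jaw":0,"translation":[0,0,0],"turn":[0,0,0]},
    {"jaw":0,"translation":[0,0,0],"turn":[0,0,0]},
  ],
)

```text
time: 21.08
ee_pos: [640.4, 4.4, 61.8]
ee_rot: [0.001, 0.731, 0.682, 0.001]
ft_force: [0.4, 0.2, 0.3]
grip_width: 87.8
```

```bash
python3 go.py 639.5 4.3 60 1.501
```

```text
t 21.08 pos [640.388   4.366  61.773] j [-0.239  0.634  0.225  1.726 -0.186  0.8    1.574] w 87.81164423247573 F [0.352 0.173 0.343]
turn [ 0.002 -0.001 -0.   ] deg 0.14588884802225904 shift cm now [-0.013 -0.089  0.177] shift cm after turn [-0.013 -0.088  0.177] dist 1.9836131093710185
```

Call:
carry_out(
  commands=[
    {"jaw":1,"translation":[0,-0.07,0.1],"turn":[0.002,0,0]},
    {"jaw":1,"translation":[0,0,0],"turn":[0,0,0]},
    {"jaw":1,"translation":[0,0,0],"turn":[0,0,0]},
    {"jaw":1,"translation":[0,0,0],"turn":[0,0,0]},
    {"jaw":1,"translation":[0,0,0],"turn":[0,0,0]},
    {"jaw":1,"translation":[0,0,0],"turn":[0,0,0]},
    {"jaw":1,"translation":[0,0,0],"turn":[0,0,0]},
    {"jaw":1,"translation":[0,0,0],"turn":[0,0,0]},
    {"jaw":1,"translation":[0,0,0],"turn":[0,0,0]},
  ],
  squeeze=25,
)

```text
time: 21.83
ee_pos: [640.0, 4.6, 61.5]
ee_rot: [0.0, 0.731, 0.682, 0.001]
ft_force: [-0.1, 0.3, 0.3]
grip_width: 55.8
```

```bash
python3 go.py 639.5 4.3 150 1.501
```

```text
t 21.83 pos [640.03    4.563  61.52 ] j [-0.239  0.634  0.224  1.726 -0.186  0.8    1.574] w 55.82291208775142 F [-0.074  0.271  0.339]
turn [ 0.001 -0.001 -0.   ] deg 0.10920869383934854 shift cm now [-0.019 -0.038 -8.848] shift cm after turn [-0.03  -0.051 -8.848] dist 88.48154386011201
```

Call:
carry_out(
  commands=[
    {"jaw":1,"translation":[0,0,-0.5],"turn":[0,0,0]},
    {"jaw":1,"translation":[0,0,-1.3],"turn":[0,0,0]},
    {"jaw":1,"translation":[0,0,-1.8],"turn":[0,0,0]},
    {"jaw":1,"translation":[0,0,-1.8],"turn":[0,0,0]},
    {"jaw":1,"translation":[0,0,-1.8],"turn":[0,0,0]},
    {"jaw":1,"translation":[0,0,-1.2],"turn":[0,0,0]},
    {"jaw":1,"translation":[0,0,-0.5],"turn":[0,0,0]},
    {"jaw":1,"translation":[0,0,0],"turn":[0,0,0]},
    {"jaw":1,"translation":[0,0,0],"turn":[0,0,0]},
    {"jaw":1,"translation":[0,0,0],"turn":[0,0,0]},
  ],
)

```text
time: 22.67
ee_pos: [637.3, 4.1, 157.1]
ee_rot: [-0.001, 0.732, 0.682, -0.001]
ft_force: [0.3, -0.5, -2.6]
grip_width: 55.6
```

```bash
python3 go.py 501.5 -346 130 1.501
```

```text
t 22.67 pos [637.305   4.072 157.148] j [-0.262  0.518  0.256  1.665 -0.152  0.982  1.547] w 55.62068989591558 F [ 0.307 -0.485 -2.565]
turn [-0.004 -0.    -0.001] deg 0.20491626899426596 shift cm now [-35.877 -11.074   2.745] shift cm after turn [-35.869 -11.106   2.715] dist 376.4715763668342
```

Call:
carry_out(
  commands=[
    {"jaw":1,"translation":[-1.5,-0.45,0],"turn":[0,0,0]},
    {"jaw":1,"translation":[-3.0,-0.9,0.1],"turn":[0,0,0]},
    {"jaw":1,"translation":[-3.6,-1.1,0.1],"turn":[0,0,0]},
    {"jaw":1,"translation":[-3.6,-1.1,0.1],"turn":[0,0,0]},
    {"jaw":1,"translation":[-3.6,-1.1,0.1],"turn":[0,0,0]},
    {"jaw":1,"translation":[-3.6,-1.1,0.1],"turn":[0,0,0]},
    {"jaw":1,"translation":[-3.6,-1.1,0.1],"turn":[0,0,0]},
    {"jaw":1,"translation":[-3.6,-1.1,0.1],"turn":[0,0,0]},
    {"jaw":1,"translation":[-3.6,-1.1,0.1],"turn":[0,0,0]},
    {"jaw":1,"translation":[-3,-0.9,0],"turn":[0,0,0]},
    {"jaw":1,"translation":[-1.5,-0.5,0],"turn":[0,0,0]},
    {"jaw":1,"translation":[-0.7,-0.2,0],"turn":[0,0,0]},
  ],
)

```text
time: 23.67
ee_pos: [489.3, -354.0, 137.7]
ee_rot: [-0.009, 0.73, 0.683, -0.007]
ft_force: [-0.6, 1.2, -2.1]
grip_width: 55.9
```

```bash
python3 go.py 501.5 -346 60 1.501
```

```text
t 23.67 pos [ 489.313 -353.961  137.693] j [ 0.312  0.502  0.316  1.757 -0.175  0.932  2.203] w 55.90538826759202 F [-0.558  1.157 -2.129]
turn [-0.023 -0.001  0.004] deg 1.3144153790479185 shift cm now [0.863 1.339 7.742] shift cm after turn [0.879 1.16  7.769] dist 79.0443870270955
```

Call:
carry_out(
  commands=[
    {"jaw":1,"translation":[0,0,0],"turn":[-0.02,0,0]},
    {"jaw":1,"translation":[0.4,0.5,0],"turn":[0,0,0]},
    {"jaw":1,"translation":[0.4,0.5,0.5],"turn":[0,0,0]},
    {"jaw":1,"translation":[0,0,1.5],"turn":[0,0,0]},
    {"jaw":1,"translation":[0,0,2],"turn":[0,0,0]},
    {"jaw":1,"translation":[0,0,2],"turn":[0,0,0]},
    {"jaw":1,"translation":[0,0,1.0],"turn":[0,0,0]},
    {"jaw":1,"translation":[0,0,0],"turn":[0,0,0]},
    {"jaw":1,"translation":[0,0,0],"turn":[0,0,0]},
    {"jaw":1,"translation":[0,0,0],"turn":[0,0,0]},
  ],
)

```text
time: 24.5
ee_pos: [507.9, -332.3, 62.4]
ee_rot: [-0.003, 0.725, 0.688, 0.004]
ft_force: [0.0, 0.1, -2.4]
grip_width: 55.6
```

```bash
python3 go.py 501.5 -346 33.5 1.501
```

```text
t 24.5 pos [ 507.858 -332.295   62.404] j [ 0.311  0.594  0.268  1.81  -0.227  0.77   2.218] w 55.5622074500122 F [ 0.031  0.079 -2.413]
turn [ 0.001 -0.009  0.018] deg 1.1418463390574316 shift cm now [-1.428 -0.566  2.877] shift cm after turn [-1.411 -0.539  2.89 ] dist 32.61429101783713
```

Call:
carry_out(
  commands=[
    {"jaw":1,"translation":[-0.65,-0.25,0],"turn":[0,-0.009,0.01]},
    {"jaw":1,"translation":[-0.65,-0.25,0],"turn":[0,0,0]},
    {"jaw":1,"translation":[0,0,0.6],"turn":[0,0,0]},
    {"jaw":1,"translation":[0,0,0.6],"turn":[0,0,0]},
    {"jaw":1,"translation":[0,0,0],"turn":[0,0,0]},
    {"jaw":1,"translation":[0,0,0],"turn":[0,0,0]},
    {"jaw":1,"translation":[0,0,0],"turn":[0,0,0]},
  ],
)

```text
time: 25.08
ee_pos: [503.4, -347.9, 52.9]
ee_rot: [0.003, 0.729, 0.684, 0.001]
ft_force: [0.5, -0.4, -2.2]
grip_width: 55.7
```

```bash
python3 go.py 501.5 -346 33.5 1.501
```

```text
t 25.08 pos [ 503.407 -347.916   52.921] j [ 0.33   0.61   0.271  1.812 -0.228  0.743  2.229] w 55.680901011774104 F [ 0.475 -0.401 -2.171]
turn [0.006 0.004 0.006] deg 0.5281499163772235 shift cm now [ 0.186 -0.214  1.94 ] shift cm after turn [ 0.178 -0.204  1.942] dist 19.608625452457495
```

Call:
carry_out(
  commands=[
    {"jaw":1,"translation":[0.17,-0.2,0.4],"turn":[0.006,0.004,0]},
    {"jaw":1,"translation":[0,0,0.6],"turn":[0,0,0]},
    {"jaw":1,"translation":[0,0,0.5],"turn":[0,0,0]},
    {"jaw":1,"translation":[0,0,0],"turn":[0,0,0]},
    {"jaw":1,"translation":[0,0,0],"turn":[0,0,0]},
    {"jaw":1,"translation":[0,0,0],"turn":[0,0,0]},
  ],
)

```text
time: 25.58
ee_pos: [501.2, -345.5, 35.8]
ee_rot: [-0.001, 0.729, 0.684, 0.0]
ft_force: [-0.4, -0.0, -2.2]
grip_width: 55.6
```

```bash
python3 go.py 501.5 -346 33.5 1.501
```

```text
t 25.58 pos [ 501.217 -345.459   35.792] j [ 0.336  0.635  0.262  1.819 -0.236  0.72   2.235] w 55.639153352997766 F [-0.362 -0.047 -2.214]
turn [-0.001 -0.001  0.006] deg 0.36933893274261437 shift cm now [-0.053  0.032  0.229] shift cm after turn [-0.052  0.032  0.229] dist 2.3716641042649176
```

Call:
carry_out(
  commands=[
    {"jaw":1,"translation":[-0.04,0.02,0.1],"turn":[0,0,0]},
    {"jaw":1,"translation":[0,0,0.1],"turn":[0,0,0]},
    {"jaw":1,"translation":[0,0,0.08],"turn":[0,0,0]},
    {"jaw":1,"translation":[0,0,0.05],"turn":[0,0,0]},
  ],
)

```text
time: 25.92
ee_pos: [501.6, -346.0, 33.5]
ee_rot: [-0.001, 0.729, 0.684, 0.0]
ft_force: [-2.8, 3.1, 4.9]
grip_width: 55.8
```

```bash
python3 go.py 501.5 -346 33.5 1.501
```

```text
t 25.92 pos [ 501.631 -345.981   33.498] j [ 0.337  0.639  0.261  1.819 -0.238  0.716  2.237] w 55.7624177969932 F [-2.751  3.128  4.936]
turn [-0.001 -0.002  0.006] deg 0.3692299235282898 shift cm now [-0.003 -0.013 -0.   ] shift cm after turn [-0.003 -0.013 -0.   ] dist 0.13264265565557334
```

Contact at exactly the expected height. I'm releasing and retreating.

Call:
carry_out(
  commands=[
    {"jaw":0,"translation":[0,0,0],"turn":[0,0,0]},
    {"jaw":0,"translation":[0,0,0],"turn":[0,0,0]},
    {"jaw":0,"translation":[0,0,0],"turn":[0,0,0]},
    {"jaw":0,"translation":[0,0,0],"turn":[0,0,0]},
    {"jaw":0,"translation":[0,0,-0.8],"turn":[0,0,0]},
    {"jaw":0,"translation":[0,0,-2],"turn":[0,0,0]},
    {"jaw":0,"translation":[0,0,-3],"turn":[0,0,0]},
    {"jaw":0,"translation":[0,0,-3],"turn":[0,0,0]},
    {"jaw":0,"translation":[0,0,-2],"turn":[0,0,0]},
    {"jaw":0,"translation":[0,0,-1],"turn":[0,0,0]},
    {"jaw":0,"translation":[0,0,0],"turn":[0,0,0]},
    {"jaw":0,"translation":[0,0,0],"turn":[0,0,0]},
  ],
)

```text
time: 26.92
ee_pos: [502.2, -346.9, 159.6]
ee_rot: [0.001, 0.729, 0.684, 0.001]
ft_force: [0.3, 0.1, -0.8]
grip_width: 88.0
```

```bash
python3 - <<'E'
from h import *
np.set_printoptions(suppress=True)
im=viewer.get_image("top")[...,::-1]; cv2.imwrite("pics/top6.png",im)
side=viewer.get_image("side")[...,::-1]; cv2.imwrite("pics/side6.png",side)
e=warp("top",im,470,700,-70,80,38,s=2)
g=cv2.cvtColor(e,cv2.COLOR_BGR2GRAY)
t,m=cv2.threshold(cv2.GaussianBlur(g,(5,5),0),0,255,cv2.THRESH_OTSU); print(t,rect(m,700,80,amin=3000))
q=warp("top",im,440,590,260,410,46,s=2)
r=warp("side",side,430,580,-420,-270,46,s=2)
h=460
o=np.hstack([cv2.copyMakeBorder(x,0,h-x.shape[0],0,0,0) for x in [e,q,r]]);print(o.shape);cv2.imwrite("pics/c6.png",cv2.resize(o,(800,int(h*800/o.shape[1]))))
E
python3 go.py 581.7 5.7 100 1.501
```

```text
154.0 [[  581.638     5.214    -0.072 11035.875    62.563   188.628]]
(460, 900, 3)
t 27.02 pos [ 501.77  -346.678  158.514] j [ 0.295  0.476  0.316  1.741 -0.177  0.953  2.188] w 87.67749558657746 F [-0.27   0.069 -0.569]
turn [ 0.    -0.001  0.006] deg 0.31974863977120094 shift cm now [35.675  5.713  5.873] shift cm after turn [35.709  5.516  5.851] dist 366.03719754619976
```

View pics/c6.png

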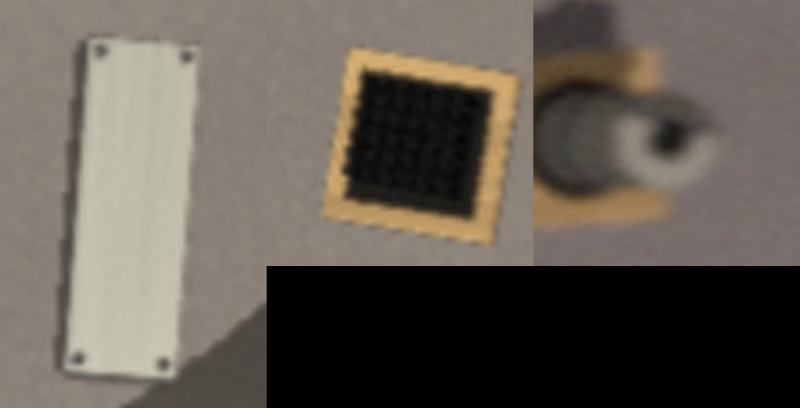

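Enclosure is clear at (581.6, 5.2), yaw -0.072, with its nominal size. The heat sink sits square on its pad (middle pane) and the transformer stands on the round pad. Now the enclosure.

Call:
carry_out(
  commands=[
    {"jaw":0,"translation":[1.5,0.2,0],"turn":[0,0,0.006]},
    {"jaw":0,"translation":[3.0,0.5,0],"turn":[0,0,0]},
    {"jaw":0,"translation":[3.6,0.6,0],"turn":[0,0,0]},
    {"jaw":0,"translation":[3.6,0.6,0],"turn":[0,0,0]},
    {"jaw":0,"translation":[3.6,0.6,0],"turn":[0,0,0]},
    {"jaw":0,"translation":[3.6,0.6,0],"turn":[0,0,0]},
    {"jaw":0,"translation":[3.6,0.6,0],"turn":[0,0,0]},
    {"jaw":0,"translation":[3.6,0.6,0],"turn":[0,0,0]},
    {"jaw":0,"translation":[3.6,0.5,0],"turn":[0,0,0]},
    {"jaw":0,"translation":[2.6,0.4,0],"turn":[0,0,0]},
    {"jaw":0,"translation":[1.4,0.2,0],"turn":[0,0,0]},
    {"jaw":0,"translation":[0.5,0.1,0],"turn":[0,0,0]},
  ],
)

```text
time: 28.02
ee_pos: [573.8, 3.9, 137.6]
ee_rot: [-0.01, 0.734, 0.679, -0.011]
ft_force: [1.1, -0.3, -0.6]
grip_width: 87.8
```

Call:
carry_out(
  commands=[
    {"jaw":0,"translation":[0,0,0],"turn":[0,0,0]},
    {"jaw":0,"translation":[0,0,0],"turn":[0,0,0]},
    {"jaw":0,"translation":[0,0,0],"turn":[0,0,0]},
  ],
)

```text
time: 28.27
ee_pos: [572.1, 3.9, 134.4]
ee_rot: [-0.012, 0.733, 0.68, -0.013]
ft_force: [-0.7, -0.7, 0.3]
grip_width: 88.0
```

```bash
python3 go.py 581.6 5.3 70 1.499
```

```text
t 28.27 pos [572.117   3.897 134.378] j [-0.272  0.46   0.243  1.823 -0.137  0.911  1.529] w 87.95445142557742 F [-0.683 -0.657  0.259]
turn [-0.035  0.003 -0.005] deg 2.048965706384277 shift cm now [0.232 1.162 6.4  ] shift cm after turn [0.208 0.936 6.438] dist 65.0880439065698
```

Call:
carry_out(
  commands=[
    {"jaw":0,"translation":[0,0,0],"turn":[-0.035,0.003,-0.005]},
    {"jaw":0,"translation":[0.1,0.45,0],"turn":[0,0,0]},
    {"jaw":0,"translation":[0.1,0.45,1],"turn":[0,0,0]},
    {"jaw":0,"translation":[0,0,2],"turn":[0,0,0]},
    {"jaw":0,"translation":[0,0,2],"turn":[0,0,0]},
    {"jaw":0,"translation":[0,0,1],"turn":[0,0,0]},
    {"jaw":0,"translation":[0,0,0],"turn":[0,0,0]},
    {"jaw":0,"translation":[0,0,0],"turn":[0,0,0]},
    {"jaw":0,"translation":[0,0,0],"turn":[0,0,0]},
  ],
)

```text
time: 29.02
ee_pos: [583.4, -6.1, 70.4]
ee_rot: [0.001, 0.737, 0.676, -0.002]
ft_force: [0.5, 0.0, -0.9]
grip_width: 88.0
```

```bash
python3 go.py 581.6 5.3 23 1.499
```

```text
t 29.02 pos [583.407  -6.134  70.424] j [-0.242  0.546  0.225  1.865 -0.166  0.75   1.558] w 88.0014440669307 F [ 0.482  0.045 -0.865]
turn [-0.002  0.004 -0.015] deg 0.8795498784814829 shift cm now [ 1.142 -0.271  4.739] shift cm after turn [ 1.128 -0.262  4.742] dist 48.81646194285417
```

Call:
carry_out(
  commands=[
    {"jaw":0,"translation":[0.55,-0.12,0],"turn":[-0.002,0.004,-0.015]},
    {"jaw":0,"translation":[0.55,-0.12,0],"turn":[0,0,0]},
    {"jaw":0,"translation":[0,0,0],"turn":[0,0,0]},
    {"jaw":0,"translation":[0,0,0],"turn":[0,0,0]},
    {"jaw":0,"translation":[0,0,0],"turn":[0,0,0]},
  ],
)

```text
time: 29.43
ee_pos: [583.6, 6.8, 73.5]
ee_rot: [0.001, 0.731, 0.682, 0.002]
ft_force: [-0.3, 0.8, -0.4]
grip_width: 87.7
```

```bash
python3 go.py 581.6 5.3 23 1.499
```

```text
t 29.43 pos [583.642   6.757  73.539] j [-0.256  0.538  0.218  1.869 -0.166  0.747  1.555] w 87.74658776910341 F [-0.327  0.789 -0.392]
turn [ 0.005 -0.002  0.002] deg 0.3272770399311083 shift cm now [-0.169 -0.218  5.053] shift cm after turn [-0.16  -0.193  5.054] dist 50.60150910002679
```

Call:
carry_out(
  commands=[
    {"jaw":0,"translation":[-0.1,-0.12,1.0],"turn":[0.005,-0.002,0]},
    {"jaw":0,"translation":[0,0,1.2],"turn":[0,0,0]},
    {"jaw":0,"translation":[0,0,1.2],"turn":[0,0,0]},
    {"jaw":0,"translation":[0,0,1.0],"turn":[0,0,0]},
    {"jaw":0,"translation":[0,0,0.3],"turn":[0,0,0]},
    {"jaw":0,"translation":[0,0,0],"turn":[0,0,0]},
    {"jaw":0,"translation":[0,0,0],"turn":[0,0,0]},
    {"jaw":0,"translation":[0,0,0],"turn":[0,0,0]},
  ],
)

```text
time: 30.1
ee_pos: [581.2, 5.5, 19.9]
ee_rot: [-0.001, 0.731, 0.682, -0.001]
ft_force: [-0.9, -0.1, -0.3]
grip_width: 87.7
```

```bash
python3 go.py 581.6 5.3 23 1.499
```

```text
t 30.1 pos [581.187   5.46   19.9  ] j [-0.238  0.62   0.196  1.891 -0.187  0.652  1.573] w 87.73262461369654 F [-0.896 -0.138 -0.275]
turn [-0.003  0.001  0.002] deg 0.23195102437844392 shift cm now [-0.013  0.041 -0.31 ] shift cm after turn [-0.013  0.042 -0.31 ] dist 3.131084926881895
```

Fingertips are close to the bench (~1 mm), so I'm raising 3 mm before closing.

Call:
carry_out(
  commands=[
    {"jaw":0,"translation":[0,0.04,-0.25],"turn":[-0.003,0.001,0]},
    {"jaw":0,"translation":[0,0,0],"turn":[0,0,0]},
    {"jaw":1,"translation":[0,0,0],"turn":[0,0,0]},
    {"jaw":1,"translation":[0,0,0],"turn":[0,0,0]},
    {"jaw":1,"translation":[0,0,0],"turn":[0,0,0]},
    {"jaw":1,"translation":[0,0,0],"turn":[0,0,0]},
    {"jaw":1,"translation":[0,0,0],"turn":[0,0,0]},
    {"jaw":1,"translation":[0,0,0],"turn":[0,0,0]},
    {"jaw":1,"translation":[0,0,0],"turn":[0,0,0]},
  ],
  squeeze=35,
)

```text
time: 30.85
ee_pos: [583.0, 5.5, 24.7]
ee_rot: [0.001, 0.731, 0.682, 0.002]
ft_force: [-0.9, 0.1, -0.9]
grip_width: 63.7
```

```bash
python3 go.py 581.6 5.3 90 1.499
```

```text
t 30.85 pos [583.001   5.509  24.67 ] j [-0.238  0.611  0.197  1.89  -0.186  0.654  1.573] w 63.656844416235685 F [-0.883  0.128 -0.882]
turn [ 0.004 -0.001  0.002] deg 0.24705945370947194 shift cm now [-0.025 -0.115 -6.533] shift cm after turn [-0.031 -0.138 -6.533] dist 65.34525518969112
```

Call:
carry_out(
  commands=[
    {"jaw":1,"translation":[0,0,-0.5],"turn":[0,0,0]},
    {"jaw":1,"translation":[0,0,-1.2],"turn":[0,0,0]},
    {"jaw":1,"translation":[0,0,-1.5],"turn":[0,0,0]},
    {"jaw":1,"translation":[0,0,-1.5],"turn":[0,0,0]},
    {"jaw":1,"translation":[0,0,-1.2],"turn":[0,0,0]},
    {"jaw":1,"translation":[0,0,-0.4],"turn":[0,0,0]},
    {"jaw":1,"translation":[0,0,0],"turn":[0,0,0]},
    {"jaw":1,"translation":[0,0,0],"turn":[0,0,0]},
    {"jaw":1,"translation":[0,0,0],"turn":[0,0,0]},
  ],
)

```text
time: 31.6
ee_pos: [580.0, 5.2, 92.2]
ee_rot: [-0.001, 0.731, 0.682, -0.001]
ft_force: [-0.5, 0.4, -3.4]
grip_width: 64.0
```

```bash
python3 go.py 568.5 -170 80 1.344
```

```text
t 31.6 pos [580.033   5.18   92.175] j [-0.262  0.51   0.227  1.861 -0.156  0.789  1.548] w 63.99969063095089 F [-0.48   0.37  -3.361]
turn [-0.002  0.     0.157] deg 8.981174964849794 shift cm now [-17.556   0.078   1.218] shift cm after turn [-17.329   2.815   1.217] dist 175.98092221267245
```

Call:
carry_out(
  commands=[
    {"jaw":1,"translation":[0,0,0],"turn":[0,0,0.08]},
    {"jaw":1,"translation":[0,0,0],"turn":[0,0,0.077]},
    {"jaw":1,"translation":[-1.2,0.2,0],"turn":[0,0,0]},
    {"jaw":1,"translation":[-2.2,0.4,0],"turn":[0,0,0]},
    {"jaw":1,"translation":[-2.8,0.5,0],"turn":[0,0,0]},
    {"jaw":1,"translation":[-2.8,0.5,0],"turn":[0,0,0]},
    {"jaw":1,"translation":[-2.8,0.5,0],"turn":[0,0,0]},
    {"jaw":1,"translation":[-2.2,0.4,0],"turn":[0,0,0]},
    {"jaw":1,"translation":[-1.5,0.2,0],"turn":[0,0,0]},
    {"jaw":1,"translation":[-0.8,0.1,0],"turn":[0,0,0]},
    {"jaw":1,"translation":[0,0,0],"turn":[0,0,0]},
    {"jaw":1,"translation":[0,0,0],"turn":[0,0,0]},
  ],
)

```text
time: 32.6
ee_pos: [563.4, -172.9, 84.0]
ee_rot: [-0.004, 0.778, 0.629, -0.007]
ft_force: [0.1, 0.5, -2.9]
grip_width: 64.0
```

```bash
python3 go.py 568.5 -170 55 1.344
```

```text
t 32.6 pos [ 563.382 -172.897   83.992] j [ 0.01   0.545  0.276  1.835 -0.189  0.803  1.741] w 64.04168336214597 F [ 0.117  0.489 -2.934]
turn [-0.015  0.006  0.016] deg 1.2817081200392015 shift cm now [0.407 0.483 2.89 ] shift cm after turn [0.397 0.434 2.899] dist 29.582563549538605
```

Call:
carry_out(
  commands=[
    {"jaw":1,"translation":[0,0,0],"turn":[-0.015,0.006,0.016]},
    {"jaw":1,"translation":[0.3,0.3,0],"turn":[0,0,0]},
    {"jaw":1,"translation":[0,0,0.8],"turn":[0,0,0]},
    {"jaw":1,"translation":[0,0,1.0],"turn":[0,0,0]},
    {"jaw":1,"translation":[0,0,0.6],"turn":[0,0,0]},
    {"jaw":1,"translation":[0,0,0],"turn":[0,0,0]},
    {"jaw":1,"translation":[0,0,0],"turn":[0,0,0]},
    {"jaw":1,"translation":[0,0,0],"turn":[0,0,0]},
  ],
)

```text
time: 33.27
ee_pos: [567.8, -162.6, 55.7]
ee_rot: [-0.002, 0.78, 0.626, 0.001]
ft_force: [-0.0, 0.5, -3.6]
grip_width: 63.9
```

```bash
python3 go.py 568.5 -169.8 35 1.344
```

```text
t 33.27 pos [ 567.819 -162.638   55.661] j [ 0.011  0.581  0.256  1.857 -0.215  0.733  1.741] w 63.859595398667246 F [-0.031  0.471 -3.614]
turn [-0.001 -0.004  0.009] deg 0.5732086009865768 shift cm now [-0.693  0.224  2.063] shift cm after turn [-0.683  0.227  2.066] dist 21.87790195243752
```

Call:
carry_out(
  commands=[
    {"jaw":1,"translation":[-0.32,0.1,0],"turn":[-0.001,-0.004,0.009]},
    {"jaw":1,"translation":[-0.32,0.1,0.3],"turn":[0,0,0]},
    {"jaw":1,"translation":[0,0,0.5],"turn":[0,0,0]},
    {"jaw":1,"translation":[0,0,0.3],"turn":[0,0,0]},
    {"jaw":1,"translation":[0,0,0],"turn":[0,0,0]},
    {"jaw":1,"translation":[0,0,0],"turn":[0,0,0]},
    {"jaw":1,"translation":[0,0,0],"turn":[0,0,0]},
  ],
)

```text
time: 33.85
ee_pos: [568.8, -170.9, 44.0]
ee_rot: [0.001, 0.783, 0.622, -0.0]
ft_force: [0.7, -0.1, -3.8]
grip_width: 63.6
```

```bash
python3 go.py 568.5 -169.8 34.7 1.344
```

```text
t 33.85 pos [ 568.775 -170.883   43.97 ] j [ 0.022  0.601  0.256  1.856 -0.22   0.711  1.745] w 63.60895288225556 F [ 0.685 -0.068 -3.846]
turn [ 0.001  0.001 -0.002] deg 0.11946736777505826 shift cm now [ 0.1   -0.052  0.927] shift cm after turn [ 0.099 -0.051  0.927] dist 9.337372941929564
```

Call:
carry_out(
  commands=[
    {"jaw":1,"translation":[0.09,-0.04,0.3],"turn":[0,0,0]},
    {"jaw":1,"translation":[0,0,0.3],"turn":[0,0,0]},
    {"jaw":1,"translation":[0,0,0.1],"turn":[0,0,0]},
    {"jaw":1,"translation":[0,0,0],"turn":[0,0,0]},
    {"jaw":1,"translation":[0,0,0],"turn":[0,0,0]},
  ],
)

```text
time: 34.27
ee_pos: [568.7, -169.6, 36.5]
ee_rot: [0.001, 0.783, 0.622, 0.0]
ft_force: [0.1, 0.3, -2.7]
grip_width: 63.4
```

```bash
python3 go.py 568.5 -169.8 34.7 1.344
```

```text
t 34.27 pos [ 568.748 -169.573   36.459] j [ 0.023  0.612  0.252  1.86  -0.224  0.696  1.747] w 63.40984052267612 F [ 0.079  0.333 -2.655]
turn [ 0.001  0.001 -0.001] deg 0.11243404205654564 shift cm now [-0.028 -0.019  0.176] shift cm after turn [-0.028 -0.019  0.176] dist 1.7910739712827257
```

Call:
carry_out(
  commands=[
    {"jaw":1,"translation":[-0.02,-0.01,0.08],"turn":[0,0,0]},
    {"jaw":1,"translation":[0,0,0.08],"turn":[0,0,0]},
    {"jaw":1,"translation":[0,0,0.06],"turn":[0,0,0]},
  ],
)

```text
time: 34.52
ee_pos: [568.7, -169.8, 34.7]
ee_rot: [0.001, 0.783, 0.622, 0.0]
ft_force: [-3.6, 1.3, 8.5]
grip_width: 63.9
```

```bash
python3 go.py 568.5 -169.8 34.7 1.344
```

```text
t 34.52 pos [ 568.707 -169.76    34.659] j [ 0.025  0.614  0.251  1.861 -0.226  0.692  1.748] w 63.89847204390982 F [-3.612  1.31   8.506]
turn [ 0.001  0.    -0.002] deg 0.12050126434495599 shift cm now [-0.009 -0.019 -0.004] shift cm after turn [-0.009 -0.019 -0.004] dist 0.2147649428048265
```

Contact. I'm releasing, rising, and then backing off toward the left so everything is visible.

Call:
carry_out(
  commands=[
    {"jaw":0,"translation":[0,0,0],"turn":[0,0,0]},
    {"jaw":0,"translation":[0,0,0],"turn":[0,0,0]},
    {"jaw":0,"translation":[0,0,0],"turn":[0,0,0]},
    {"jaw":0,"translation":[0,0,0],"turn":[0,0,0]},
    {"jaw":0,"translation":[0,0,-0.8],"turn":[0,0,0]},
    {"jaw":0,"translation":[0,0,-2],"turn":[0,0,0]},
    {"jaw":0,"translation":[0,0,-3],"turn":[0,0,0]},
    {"jaw":0,"translation":[0,0,-3],"turn":[0,0,0]},
    {"jaw":0,"translation":[0,0,-3],"turn":[0,0,0]},
    {"jaw":0,"translation":[0,0,-2],"turn":[0,0,0]},
    {"jaw":0,"translation":[0,0,-1],"turn":[0,0,0]},
    {"jaw":0,"translation":[0,0,0],"turn":[0,0,0]},
  ],
)

```text
time: 35.52
ee_pos: [568.9, -170.4, 193.4]
ee_rot: [0.002, 0.783, 0.622, 0.001]
ft_force: [0.7, 0.0, 0.5]
grip_width: 87.7
```

Call:
carry_out(
  commands=[
    {"jaw":0,"translation":[1.5,0,0],"turn":[0,0,0]},
    {"jaw":0,"translation":[3,0,0],"turn":[0,0,0]},
    {"jaw":0,"translation":[3,0,0],"turn":[0,0,0]},
    {"jaw":0,"translation":[3,0,0],"turn":[0,0,0]},
    {"jaw":0,"translation":[3,0,0],"turn":[0,0,0]},
    {"jaw":0,"translation":[2.5,0,0],"turn":[0,0,0]},
    {"jaw":0,"translation":[1,0,0],"turn":[0,0,0]},
    {"jaw":0,"translation":[0,0,0],"turn":[0,0,0]},
  ],
)

```text
time: 36.18
ee_pos: [605.9, -1.1, 185.9]
ee_rot: [0.001, 0.785, 0.619, -0.002]
ft_force: [-0.4, -0.3, 0.1]
grip_width: 87.9
```

Run:
```python
from h import *
np.set_printoptions(suppress=True)
im=viewer.get_image("top")[...,::-1]; cv2.imwrite("pics/top7.png",im)
side=viewer.get_image("side")[...,::-1]; cv2.imwrite("pics/side7.png",side)
def bright(z,x0,x1,y0,y1,amin,b=None):
    w=warp("top",im,x0,x1,y0,y1,z); return w
e=warp("top",im,450,690,-250,-90,48)
g=cv2.GaussianBlur(cv2.cvtColor(e,cv2.COLOR_BGR2GRAY),(5,5),0)
hsv=cv2.cvtColor(e,cv2.COLOR_BGR2HSV)
m=((g>90)&(hsv[...,1]<70)).astype(np.uint8)*255
print("encl",rect(m,690,-90,amin=5000))
t=warp("top",im,430,570,-420,-270,46); g=cv2.cvtColor(t,cv2.COLOR_BGR2GRAY)
print("trafo hole",rect((g<50).astype(np.uint8),570,-270,amin=150))
q=warp("top",im,440,590,260,410,46,s=2)
c=warp("top",im,410,600,100,240,44)
# board outlines (wood) at z=8
for nm,b in dict(long=(420,710,-300,-60),rnd=(430,570,-420,-270),sq=(440,590,260,410),slim=(400,610,90,250)).items():
    w=warp("top",im,*b,8); h=cv2.cvtColor(w,cv2.COLOR_BGR2HSV)
    m=((h[...,1]>90)&(h[...,2]>60)&(h[...,0]<30)).astype(np.uint8)
    m=cv2.morphologyEx(m,cv2.MORPH_OPEN,np.ones((5,5)))
    pts=cv2.findNonZero(m)
    if pts is not None:
        hull=cv2.convexHull(pts); z=np.zeros_like(m); cv2.fillConvexPoly(z,hull,1); print(nm,rect(z,b[1],b[3]))
h=480
o=np.hstack([cv2.copyMakeBorder(x,0,h-x.shape[0],0,0,0) for x in [e,t,q]]);cv2.imwrite("pics/c7.png",cv2.resize(o,(800,int(h*800/o.shape[1]))));print(o.shape)
```

```text
encl [[  567.455  -169.772    -0.23  12329.       66.817   191.641]
 [  573.419  -186.636     0.    14584.5     159.5     239.5  ]]
trafo hole [[ 500.905 -346.391    0.785  264.25    18.031   18.385]
 [ 493.903 -318.1      0.35   771.      43.49    65.838]]
long [[  565.991  -166.451     0.    52090.125   239.5     262.5  ]]
rnd [[  501.459  -346.174    -1.499 10073.625   100.636   101.527]]
sq [[  512.863   332.656     1.406 10036.375   100.777   101.023]]
slim [[  502.738   171.902     0.133 12379.375    71.005   177.099]]
(480, 920, 3)
```

View pics/c7.png

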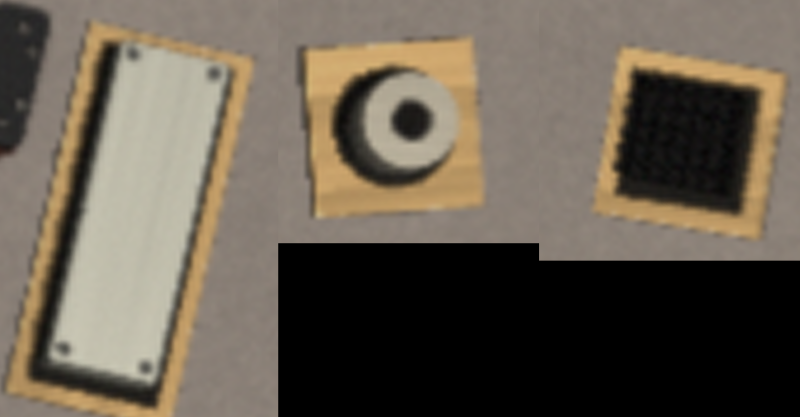

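View pics/top7.png

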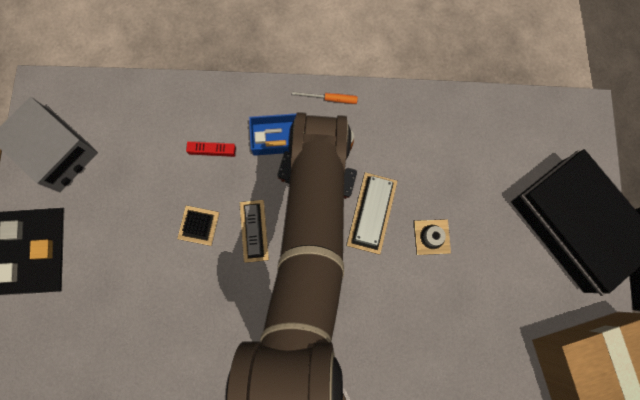

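Enclosure measures (567.5, -169.8), yaw -0.230, against its pad at (567.0, -170.0), -0.228. Transformer is at (500.9, -346.4) against (501.4, -346.3). Last is a contrast-stretched check of the heat sink.

Run:
```python
from h import *
im=cv2.imread("pics/top7.png"); s=cv2.imread("pics/side7.png")
f=lambda w:np.clip((w.astype(float)-5)*3.5,0,255).astype(np.uint8)
a=warp("top",im,443,583,263,403,46,s=2.8); b=warp("side",s,443,583,263,403,10,s=2.8)
cv2.imwrite("pics/c8.png",f(np.hstack([a,b])))
```

```text
(no output)
```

View pics/c8.png

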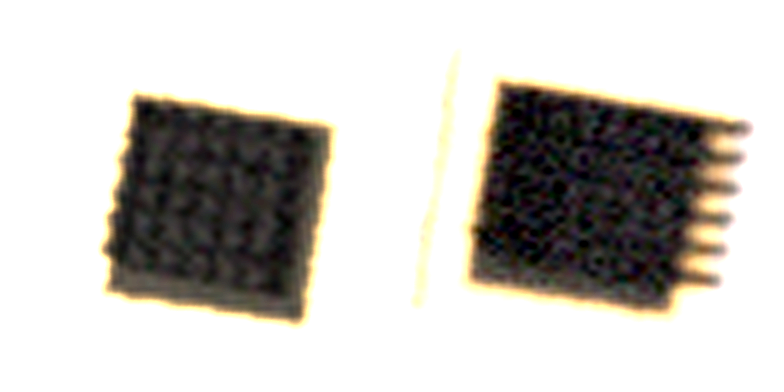

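Heat sink's pin edge appears at u≈112 and v≈280. That matches the 110 and 280 predicted for a sink centred at (513, 333.6), and its sides are parallel to the pad. Handing in.

```bash
python3 -c "
from bench import robot; print(robot.sign_off())"
```

```text
the job is handed in; nothing more can be done
None
```

I took the stack apart from the top: converter, heat sink, transformer, then enclosure. Each part was lowered until the force reading showed contact and then released, upright, on its matching board. The job was handed in at about 36 s, with the gripper open and raised clear.

My last checks with the top camera:

| Part | Measured centre (mm) | Pad centre (mm) | Measured yaw (rad) | Pad yaw (rad) |
|---|---|---|---|---|
| Enclosure | (567.5, -169.8) | (567.0, -170.0) | -0.230 | -0.228 |
| Transformer | (500.9, -346.4) | (501.4, -346.3) | of no account | of no account |
| Converter | (502.1, 172.7) | (502.7, 172.0) | about 0.13 | 0.135 |
| Heat sink | about (513, 333.6) | (512.9, 333.3) | about -0.16 | -0.16 |

- **Heat sink:** it is black on a black pad, so its figures come from the release pose. Its visible edges agreed with that to about 1 mm.
- **Camera disagreement:** the side camera put the pads 1.4 to 2 mm further left than the top camera. That is within the stated calibration error; I leaned on the top camera, which agreed with the robot.
- **Jar and parts bin:** I did not move toward either. In the last picture the arm partly hides both, so I did not measure them again.

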